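# Dry the washed pipettes

## Task

The blower of the drying stand is running: first switch it off by pulling its lever fully back towards the robot. Then lay every washed pipette from the green tray on the stand, each in its own pair of notches straight across both rails, handle on the high rail and tip sloping down over the low rail, leaving the tube and the brush in the tray; the bottle and the beaker nearby must not be disturbed. When all pipettes lie there, switch the blower on again by pushing the lever fully over, away from the robot.

Things in the scene. Friction and masses are not known exactly. Their poses are not given: they have to be found in the camera images.
- pipette1: Pipette, 210 mm, 110 g: white handle 26 x 26 mm, slim grey shaft 14 mm thick (the tip end), plunger 15 mm thick. Origin on its axis near the centre of mass; own x runs to the tip: plunger from x = -85 to -65 mm, handle to +45, shaft to +125. A hook stands 11 mm proud of the handle on its +z side at x = -62 to -50. Starts lying in the tray, hook up, tip roughly to +x. Absent in some starts.
- pipette2: Pipette, 210 mm, 110 g: white handle 26 x 26 mm, slim grey shaft 14 mm thick (the tip end), plunger 15 mm thick. Origin on its axis near the centre of mass; own x runs to the tip: plunger from x = -85 to -65 mm, handle to +45, shaft to +125. A hook stands 11 mm proud of the handle on its +z side at x = -62 to -50. Starts lying in the tray, hook up, tip roughly to +x. Absent in some starts.
- pipette3: Pipette, 210 mm, 110 g: white handle 26 x 26 mm, slim grey shaft 14 mm thick (the tip end), plunger 15 mm thick. Origin on its axis near the centre of mass; own x runs to the tip: plunger from x = -85 to -65 mm, handle to +45, shaft to +125. A hook stands 11 mm proud of the handle on its +z side at x = -62 to -50. Starts lying in the tray, hook up, tip roughly to +x. Absent in some starts.
- pipette4: Pipette, 210 mm, 110 g: white handle 26 x 26 mm, slim grey shaft 14 mm thick (the tip end), plunger 15 mm thick. Origin on its axis near the centre of mass; own x runs to the tip: plunger from x = -85 to -65 mm, handle to +45, shaft to +125. A hook stands 11 mm proud of the handle on its +z side at x = -62 to -50. Starts lying in the tray, hook up, tip roughly to +x. Absent in some starts.
- pipette5: Pipette, 210 mm, 110 g: white handle 26 x 26 mm, slim grey shaft 14 mm thick (the tip end), plunger 15 mm thick. Origin on its axis near the centre of mass; own x runs to the tip: plunger from x = -85 to -65 mm, handle to +45, shaft to +125. A hook stands 11 mm proud of the handle on its +z side at x = -62 to -50. Starts lying in the tray, hook up, tip roughly to +x. Absent in some starts.
- stand: Fixed drying stand: white base plate 240 x 310 mm, 14 mm thick, with two parallel steel rails (12 mm thick, 310 mm long) along its own y, each with grey peaked teeth that leave five notches, at y = -112, -56, 0, 56, 112 mm. Origin: centre of the foot on the bench; own x is level, from the high rail to the low one, roughly away from the robot. Pipettes stay put by friction.
- stand_high (a point): Top of the high rail in the middle notch (stand frame x = -40, y = 0, z = 94 mm). This rail carries the handles: notches 33 mm wide at the bottom, teeth 21 mm high and 10 mm thick.
- stand_low (a point): Top of the low rail in the middle notch (stand frame x = 85, y = 0, z = 74 mm). This rail carries the shafts: notches 20 mm wide at the bottom, teeth 23 mm high and 10 mm thick.
- stand_middle (a point): Point fixed to the stand (its frame 0, 0, 99 mm) where the origin of a pipette lies when properly laid in the middle notches; for other notches shift it along the stand's y. A laid pipette lies straight across the rails, along the stand's x, and slopes 12 degrees (0.21 rad) tip down.
- tray: Fixed green plastic tray 330 x 340 mm, 28 mm high, walls and floor 5 mm thick. Origin: centre of its underside.
- tube: Capped glass sample tube, 103 mm long, 16 to 19 mm thick, lying in the tray at its far side. Origin near mid-length on its axis. It stays in the tray.
- brush: Small cleaning brush, 115 mm long, white handle 14 mm wide and grey head 24 mm wide, lying in the tray at its far side. Origin near mid-length. It stays in the tray.
- lever (a joint): Blower switch lever on the small white box (85 x 50 mm, 45 mm high) between tray and stand. 0: off, leaning towards the robot (-x); 1.0 rad: on, at its stop, leaning to +x. Its pivot axis is along the box's y. Starts on. Stays where it is left; light to push, under 5 N at the tip.
- lever_tip (a point): The tip of the black switch lever, 70 mm from the pivot; it travels about 67 mm towards +x from off to on.
- switchbox: The white switch box, fixed, own x the direction in which its lever is pushed to switch on. Origin: centre of its underside.
- bottle: Bystander: white reagent bottle, 64 mm across, 160 mm high, standing beyond the work. Origin: centre of its foot.
- beaker: Bystander: glass beaker, about 72 mm across, 95 mm high, standing nearer the robot than the switch box, between tray and stand. Origin: centre of its foot.
Mind the look-alikes: they are no part of the job. Leave any turquoise look-alike of the pipette2 alone. What is shaped like the pipette3 but red is not meant.

How it is judged (in metres and radians):
On the way, in this order (a step that is already met when the one before it is completed fails the run):
1. the blower lever is fully back (value of joint lever below 0.1 rad), for 0.2 s.
2. every pipette lies on the drying stand, in its notches, while the blower is still off (x of pipette1 in the frame of stand between -0.025 and 0.025 m and y of pipette1 in the frame of stand between -0.127 and 0.127 m and z of pipette1 in the frame of stand_middle between -0.011 and 0.011 m and angle between pipette1's own x axis and vertical between 1.701 and 1.861 rad and angle between the x axis of each of pipette1, pipette2, pipette3, pipette4, pipette5 and the x axis of stand, either way round below 0.32 rad and linear speed of each of pipette1, pipette2, pipette3, pipette4, pipette5 below 0.03 m/s and x of pipette2 in the frame of stand between -0.025 and 0.025 m and y of pipette2 in the frame of stand between -0.127 and 0.127 m and z of pipette2 in the frame of stand_middle between -0.011 and 0.011 m and angle between pipette2's own x axis and vertical between 1.701 and 1.861 rad and x of pipette3 in the frame of stand between -0.025 and 0.025 m and y of pipette3 in the frame of stand between -0.127 and 0.127 m and z of pipette3 in the frame of stand_middle between -0.011 and 0.011 m and angle between pipette3's own x axis and vertical between 1.701 and 1.861 rad and x of pipette4 in the frame of stand between -0.025 and 0.025 m and y of pipette4 in the frame of stand between -0.127 and 0.127 m and z of pipette4 in the frame of stand_middle between -0.011 and 0.011 m and angle between pipette4's own x axis and vertical between 1.701 and 1.861 rad and x of pipette5 in the frame of stand between -0.025 and 0.025 m and y of pipette5 in the frame of stand between -0.127 and 0.127 m and z of pipette5 in the frame of stand_middle between -0.011 and 0.011 m and angle between pipette5's own x axis and vertical between 1.701 and 1.861 rad and value of joint lever below 0.2 rad), for 0.2 s.
3. the blower lever is fully over (value of joint lever above 0.9 rad), for 0.2 s.
At the end, for the whole second after the job is handed in: Every pipette rests in notches of both rails, origin within 25 mm along x and 11 mm in height of its proper place, sloping tip down 0.13 to 0.29 rad, within 0.32 rad of the stand's x (slope included); tube and brush still in the tray; lever at 0.9 rad or more (x of pipette1 in the frame of stand between -0.025 and 0.025 m and y of pipette1 in the frame of stand between -0.127 and 0.127 m and z of pipette1 in the frame of stand_middle between -0.011 and 0.011 m and angle between pipette1's own x axis and vertical between 1.701 and 1.861 rad and angle between the x axis of each of pipette1, pipette2, pipette3, pipette4, pipette5 and the x axis of stand, either way round below 0.32 rad and linear speed of each of pipette1, pipette2, pipette3, pipette4, pipette5 below 0.03 m/s and x of pipette2 in the frame of stand between -0.025 and 0.025 m and y of pipette2 in the frame of stand between -0.127 and 0.127 m and z of pipette2 in the frame of stand_middle between -0.011 and 0.011 m and angle between pipette2's own x axis and vertical between 1.701 and 1.861 rad and x of pipette3 in the frame of stand between -0.025 and 0.025 m and y of pipette3 in the frame of stand between -0.127 and 0.127 m and z of pipette3 in the frame of stand_middle between -0.011 and 0.011 m and angle between pipette3's own x axis and vertical between 1.701 and 1.861 rad and x of pipette4 in the frame of stand between -0.025 and 0.025 m and y of pipette4 in the frame of stand between -0.127 and 0.127 m and z of pipette4 in the frame of stand_middle between -0.011 and 0.011 m and angle between pipette4's own x axis and vertical between 1.701 and 1.861 rad and x of pipette5 in the frame of stand between -0.025 and 0.025 m and y of pipette5 in the frame of stand between -0.127 and 0.127 m and z of pipette5 in the frame of stand_middle between -0.011 and 0.011 m and angle between pipette5's own x axis and vertical between 1.701 and 1.861 rad and x of tube in the frame of tray between -0.165 and 0.165 m and y of tube in the frame of tray between -0.17 and 0.17 m and z of each of tube, brush in the frame of tray below 0.05 m and x of brush in the frame of tray between -0.165 and 0.165 m and y of brush in the frame of tray between -0.17 and 0.17 m and value of joint lever above 0.9 rad); the robot touches nothing.
It fails at once if The reagent bottle is knocked over or shoved away (angle between bottle's own z axis and vertical above 0.5 rad or distance of bottle from where it was at the start of the episode above 0.05 m).
It fails at once if The beaker is knocked over or shoved away (angle between beaker's own z axis and vertical above 0.5 rad or distance of beaker from where it was at the start of the episode above 0.05 m).
Of pipette1, pipette2, pipette3, pipette4, pipette5 only 4 to 5 are there at a start; the rules pass over those that are not, and their reading is None.
At some moment in a run one of pipette1, pipette2, pipette3, pipette4, pipette5 may be knocked a few centimetres aside while the robot is not near it.
Once in a run the grip may slacken for a moment while it holds something.
It also fails if it takes over 208 s, if anything falls off the work surface, if the arm or the gripper's body presses on something with over 40 N, if the wrist force passes 120 N, or if a joint passes its speed limit or range.

## Robot

A 7-joint arm with a two-finger parallel gripper is mounted at the origin on the work surface. World frame = base frame: x ahead of the robot, y to its left, z up, the work surface at z = 0. Lengths are in m, angles in degrees, forces in N, time in s.
With the tool pointing down it reaches from about 0.4 to 0.75 m from the base axis. Payload 19.5 kg.
Tool frame: the origin (TCP) lies midway between the tips of the shut fingers; the grasp point (between the pads) lies 19 mm behind it; z points along the fingers, y is the line along which they close (so a half turn about z gives the same grasp; the last joint's range is limited). The gripper opens to 85 mm and grips with 20 to 120 N. Pads are 22 mm wide; open, the fingers measure 114 mm over their backs; the gripper's body (76 mm by 85 mm) begins 54 mm behind the grasp point. The pads swing forward as they close: fully open they stand 13 mm farther back than shut.
Start: joints at [-75.499, 40.479, -1.581, 85.061, 1.261, 54.483, -4.326], TCP at [0.167, 0.55, 0.209] pointing down, gripper open.
Joint ranges: [-155.06, 155.06], [-18.47, 123.98], [-90, 86.84], [0, 140.48], [-83.41, 263.41], [0, 116], [-161.91, 161.91]. Speed limits (degrees/s): [108.29, 108.29, 147.25, 147.25, 172.46, 172.46, 172.46].

## Interface

Orientations are given as [roll, pitch, yaw] about the fixed x, y, z axes, in that order (R = Rz(yaw) Ry(pitch) Rx(roll)).
In Python, from rig import ctrl gives the robot as it stands.
- The arm moves only by the tool servo_tool, never from a script. Its argument "series" is a list of rows, each an object with "angular": the turn, a rotation vector about the tool's x, y, z in units of 60 degrees (1.0 is 60 degrees), a list of three; "linear": the shift along the tool's x, y, z in units of 0.4 m (1.0 is 0.4 m), a list of three; "grip": the opening, from -1 (shut) to 1 (fully open). A call has 1 to 10 rows; each row is the pose to reach, as a shift and turn from the pose commanded when the call began, along the tool's axes at that moment; what a row does not reach only later rows make up. A row lasts 1/10 s, in which the tool goes at most 50 mm and 8.59 degrees, less where a joint would pass 70% of its speed; a pose out of reach is approached as far as the arm can. A call with a number of a shift or a turn outside -1 to 1 is refused whole. A call with a gripper value outside its range is refused whole. The fingers move at their own pace and stop on an object; the grip force is fixed at half the most. Time passes only in rows, so rows that repeat a pose let the fingers close. It gives the time, the measured TCP pose, the force, the opening and the grip force at its end, in the units of the state.
- ctrl.read_state(): the state, without advancing time (a new reading comes with each control period).
- ctrl.snapshot(name): name is "scene" or "side" or "wrist"; returns a dict with "img" (400x640x3 uint8, blue, green, red), "fx", "fy", "cx", "cy" (pixels), "rvec" (rotation vector, rad) and "tvec" (3), from world to camera coordinates, as OpenCV has them. Camera axes: x right, y down, z forward; pixel columns grow to the right and rows downward; lengths in m; the calibration is good to about 2 mm. A picture is of the moment at which its call begins. There is no depth.
- ctrl.sign_off(): hands the job in; it is judged then, once.
The state is a dict: "time": time; "joint_positions": joint angles; "joint_vel": joint speeds; "effort": joint torques, N m; "ee_pos": TCP position; "orientation": TCP orientation; "contact_force": force on the tool from outside, world axes, zero at the start; "torque": the same for the moment, N m; "gripper_width": finger opening in m; "grip_force": force on a finger pad.
Only numpy, scipy, OpenCV 4.12 (cv2) and the standard library are available. Lean on these libraries where they do the work, as an engineer would, in place of code of your own. Each camera call takes 0.05 s, during which the arm holds its last target. There are 200 camera calls.

## Working session

There is one attempt and no reset: what is moved stays moved. The work goes in short steps, Python scripts to look and compute and a tool call to move; the robot and the scene stay as the last step left them, time stands still between calls to the robot, and variables do not carry over. Pictures are saved under pics/ and viewed, at most 14 in all, crops included, and the job is handed in when it is done.

Besides the shell and the picture viewer there is one more tool, called after ">>>" as name(argument=value, ...) on one line, values as JSON. servo_tool: Moves the arm, as the interface text tells. Shifts and turns lie within -1 to 1; 1 stands for 0.4 m of shift or 60 degrees of turn. Its arguments: {"type":"object","properties":{"series":{"type":"array","items":{"type":"object","properties":{"angular":{"type":"array","items":{"type":"number","minimum":-1,"maximum":1}},"linear":{"type":"array","items":{"type":"number","minimum":-1,"maximum":1}},"grip":{"type":"number"}}}}},"required":["series"]}

```bash
mkdir -p pics
cat > h.py <<'E'
import numpy as np, cv2, pickle
from rig import ctrl
def snap(n,save=None):
    s=ctrl.snapshot(n)
    if save: cv2.imwrite('pics/'+save,s['img'])
    pickle.dump(s,open(n+'.pkl','wb')); return s
def load(n): return pickle.load(open(n+'.pkl','rb'))
def ray(s,u,v):
    R=cv2.Rodrigues(np.array(s['rvec'],float))[0]; t=np.array(s['tvec'],float).ravel()
    d=R.T@np.array([(u-s['cx'])/s['fx'],(v-s['cy'])/s['fy'],1]); return -R.T@t,d
def onz(s,u,v,z):
    c,d=ray(s,u,v); return c+d*(z-c[2])/d[2]
def proj(s,P):
    K=np.array([[s['fx'],0,s['cx']],[0,s['fy'],s['cy']],[0,0,1]],float)
    return cv2.projectPoints(np.array(P,float).reshape(-1,3),np.array(s['rvec'],float),np.array(s['tvec'],float),K,None)[0].reshape(-1,2)
E
python3 - <<'E'
from h import *
for n in ('scene','side','wrist'):
    s=snap(n,n+'0.png'); print(n,s['fx'],ray(s,320,200))
print(ctrl.read_state())
E
```

```text
scene 381.99299340787326 (array([0.95153131, 0.465867  , 0.98774329]), array([-0.42564723, -0.33790114, -0.8395114 ]))
side 452.1135443050487 (array([-0.4493658 ,  1.09951037,  1.06185391]), array([ 0.5526708 , -0.60798228, -0.57014094]))
wrist 315.33958772394766 (array([0.09367147, 0.57219267, 0.37361844]), array([ 0.29321709, -0.08899451, -0.95191537]))
{'time': 0.15, 'joint_positions': array([-75.49828846,  40.50412024,  -1.58116777,  85.07718021,
         1.26233091,  54.48218654,  -4.32768334]), 'joint_vel': array([ 0.0374755 , -0.11235797, -0.05707718, -0.06564177,  0.09427576,
       -0.0124548 ,  0.10091597]), 'effort': array([ 1.76329628e-03, -8.83297420e+01,  1.23483695e+00, -2.36193269e+01,
        1.69179530e-02,  5.29210491e-03, -6.48246299e-06]), 'ee_pos': array([0.16702202, 0.54998937, 0.20825562]), 'orientation': array([-1.79953996e+02,  3.42014033e-03,  1.63107255e+02]), 'contact_force': array([ 0.25606869, -0.28936848, -0.3730651 ]), 'torque': array([-0.03134189, -0.01026356,  0.01335828]), 'grip_force': 0.0, 'gripper_width': 0.08514320910242348}
```

View pics/scene0.png

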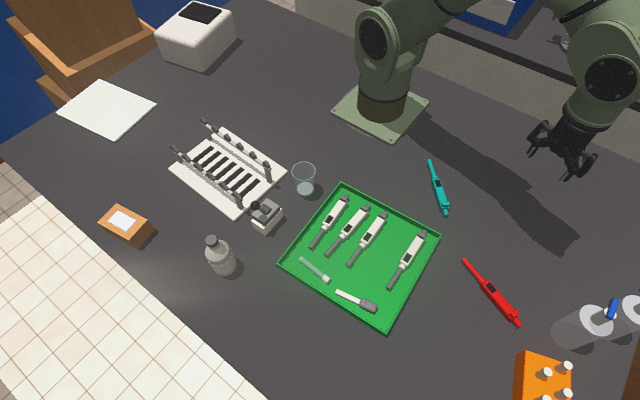

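View pics/side0.png

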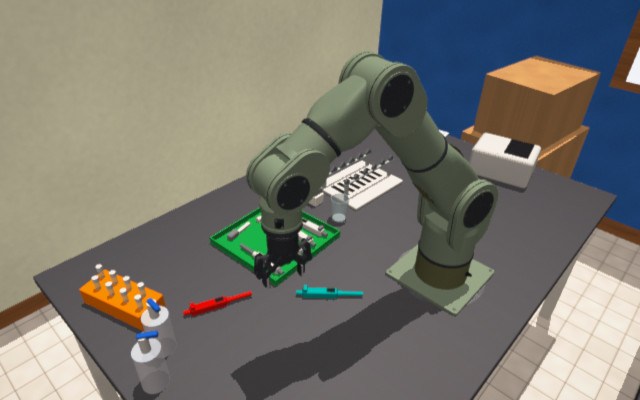

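The scene view shows four white pipettes in the green tray (around px 330,222 / 348,230 / 366,240 / 406,260). The stand is at 228,170, the switch box at 265,215, the beaker at 304,180 and the bottle at 218,255. The turquoise and red look-alikes lie outside the tray.

```bash
cat > m.py <<'E'
from h import *
def pips(s):
    im=s['img'];hsv=cv2.cvtColor(im,cv2.COLOR_BGR2HSV)
    g=cv2.inRange(hsv,(45,120,60),(80,255,255))
    c=max(cv2.findContours(g,0,2)[0],key=cv2.contourArea)
    hull=cv2.convexHull(c); m=np.zeros_like(g);cv2.fillConvexPoly(m,hull,255)
    q=cv2.approxPolyDP(hull,8,True).reshape(-1,2)
    ng=cv2.bitwise_and(m,cv2.bitwise_not(cv2.inRange(hsv,(40,80,20),(85,255,255))))
    ng=cv2.erode(ng,None)*0+ng
    out=[]
    n,l,st,ce=cv2.connectedComponentsWithStats(ng)
    for i in range(1,n):
        if st[i,4]<60: continue
        v,u=np.nonzero(l==i)
        P=np.array([onz(s,a,b,.018) for a,b in zip(u,v)])[:,:2]
        (cx,cy),(w,h),_=r=cv2.minAreaRect(P.astype(np.float32)*1000)
        vx,vy,_,_=cv2.fitLine(P.astype(np.float32),2,0,.01,.01).ravel()
        if vx<0: vx,vy=-vx,-vy
        t=(P-[cx/1e3,cy/1e3])@[vx,vy]
        out.append((st[i,4],round(cx),round(cy),round(max(w,h)),round(min(w,h)),round(np.degrees(np.arctan2(vy,vx)),1),np.round(t.min()*1000),np.round(t.max()*1000),ce[i].round()))
    return q,out
if __name__=='__main__':
    s=load('scene'); q,o=pips(s)
    for p in q: print('tray corner',p,onz(s,*p,.028).round(3))
    for x in o: print(x)
    im=s['img']; cv2.imwrite('pics/crop1.png',cv2.resize(im[105:245,160:325],None,fx=4.2,fy=4.2,interpolation=2))
    cv2.imwrite('pics/crop2.png',cv2.resize(im[175:340,270:450],None,fx=3.5,fy=3.5,interpolation=2))
E
python3 m.py
```

```text
tray corner [340 181] [0.372 0.087 0.028]
tray corner [441 234] [0.351 0.422 0.028]
tray corner [385 336] [0.682 0.444 0.028]
tray corner [276 263] [0.698 0.107 0.028]
(np.int32(504), 499, 140, 213, 32, np.float32(5.5), np.float64(-106.0), np.float64(106.0), array([331., 218.]))
(np.int32(518), 490, 201, 213, 32, np.float32(-1.2), np.float64(-107.0), np.float64(107.0), array([350., 227.]))
(np.int32(507), 479, 260, 211, 29, np.float32(1.9), np.float64(-105.0), np.float64(105.0), array([369., 235.]))
(np.int32(535), 467, 381, 213, 28, np.float32(1.7), np.float64(-107.0), np.float64(107.0), array([408., 256.]))
(np.int32(198), 645, 199, 103, 20, np.float32(86.9), np.float64(-52.0), np.float64(52.0), array([316., 271.]))
(np.int32(331), 647, 334, 114, 26, np.float32(-77.8), np.float64(-57.0), np.float64(57.0), array([358., 301.]))
```

View pics/crop1.png

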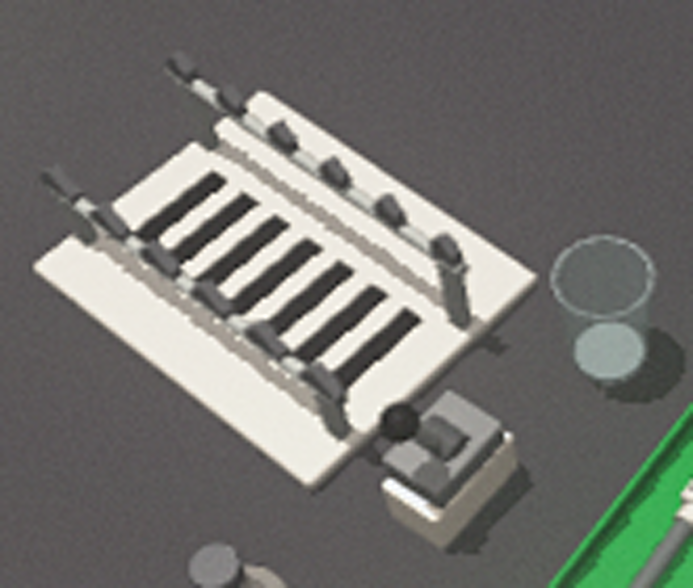

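View pics/crop2.png

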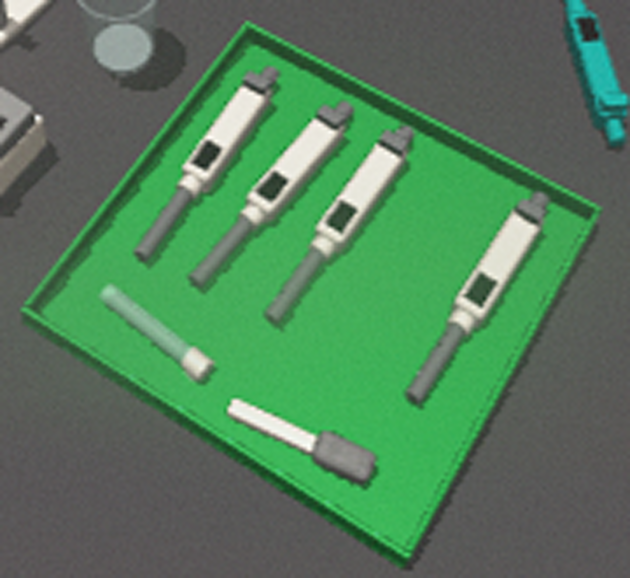

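The crops show tray pipettes hook up, tips to +x, each 212 mm long as it should be. On the stand, both rails with six teeth each are clear, and the lever knob is at crop 400,420. Next I work out the stand frame and the lever position.

```bash
cat > st.py <<'E'
from h import *
s=load('scene')
f=lambda p:(p[0]/4.2+160,p[1]/4.2+105)
C=np.array([onz(s,*f(p),.014)[:2] for p in [(537,275),(316,483),(38,265),(260,92)]])
print(C.round(3),np.linalg.norm(np.roll(C,-1,0)-C,axis=1).round(3)); c=C.mean(0)
x=C[1]-C[0]+C[2]-C[3]; yaw=np.arctan2(x[1],x[0]); print('stand',c.round(4),np.degrees(yaw))
R=np.array([[np.cos(yaw),-np.sin(yaw)],[np.sin(yaw),np.cos(yaw)]])
for p in [(178,65),(232,98),(283,132),(335,168),(390,206),(447,244)]: print('hi',(R.T@(onz(s,*f(p),.110)[:2]-c)).round(3))
for p in [(60,182),(108,218),(160,258),(213,300),(265,338),(325,382)]: print('lo',(R.T@(onz(s,*f(p),.092)[:2]-c)).round(3))
for n,p,z in [('front base',(442,548),0),('front top',(440,506),.045),('right top',(515,436),.045),('left top',(383,482),.045),('left base',(390,513),0),('back top',(455,392),.045)]: print(n,onz(s,*f(p),z).round(3))
for z in (.09,.105,.12): print('knob',z,onz(s,*f((400,420)),z).round(3))
for p in [(603,275)]: print('beaker rim',onz(s,*f(p),.095).round(3))
print('beaker foot',onz(s,*f((610,352)),.003).round(3))
print('bottle cap',onz(s,210,240,.16).round(3))
S=load('side'); cv2.imwrite('pics/sidecrop.png',cv2.resize(S['img'][140:240,300:420],None,fx=5,fy=5,interpolation=2))
E
python3 st.py
```

```text
[[ 0.43  -0.077]
 [ 0.663 -0.083]
 [ 0.652 -0.389]
 [ 0.422 -0.383]] [0.233 0.307 0.231 0.306]
stand [ 0.5419 -0.233 ] -1.5855511970731366
hi [-0.047 -0.137]
hi [-0.049 -0.08 ]
hi [-0.049 -0.025]
hi [-0.048  0.03 ]
hi [-0.047  0.086]
hi [-0.047  0.141]
lo [ 0.078 -0.133]
lo [ 0.078 -0.079]
lo [ 0.079 -0.021]
lo [0.081 0.036]
lo [0.081 0.088]
lo [0.08  0.146]
front base [0.644 0.015 0.   ]
front top [0.635 0.014 0.045]
right top [0.563 0.018 0.045]
left top [ 0.644 -0.03   0.045]
left base [ 0.645 -0.032  0.   ]
back top [ 0.56  -0.039  0.045]
knob 0.09 [ 0.618 -0.029  0.09 ]
knob 0.105 [ 0.623 -0.021  0.105]
knob 0.12 [ 0.629 -0.013  0.12 ]
beaker rim [0.446 0.005 0.095]
beaker foot [0.447 0.007 0.003]
bottle cap [ 0.783 -0.01   0.16 ]
```

View pics/sidecrop.png

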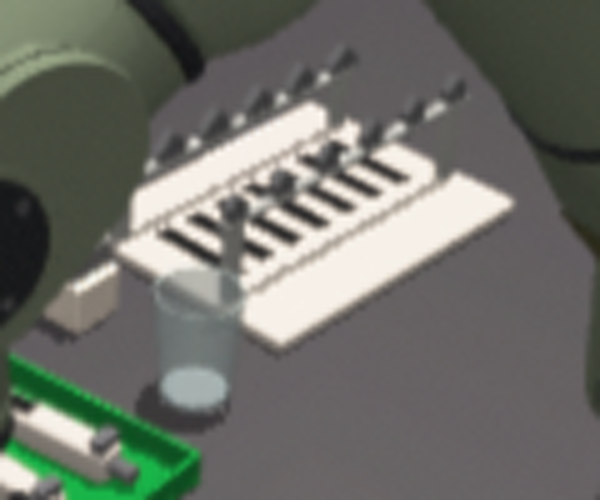

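The side crop shows the stand clear and the lever knob just above the beaker rim (side px ~347,181). The box centre is about (0.602, -0.010) and the knob about (0.63, -0.013, 0.12). First move: half the way to the lever, yawing to 180° and shutting the gripper.

>>> servo_tool(series=[{"linear": [-0.4,-0.24,-0.05],"angular": [0,0,-0.282],"grip": -1},{"linear": [-0.83,-0.48,-0.05],"angular": [0,0,-0.282],"grip": -1},{"linear": [-0.83,-0.48,-0.05],"angular": [0,0,-0.282],"grip": -1},{"linear": [-0.83,-0.48,-0.05],"angular": [0,0,-0.282],"grip": -1},{"linear": [-0.83,-0.48,-0.05],"angular": [0,0,-0.282],"grip": -1},{"linear": [-0.83,-0.48,-0.05],"angular": [0,0,-0.282],"grip": -1},{"linear": [-0.83,-0.48,-0.05],"angular": [0,0,-0.282],"grip": -1},{"linear": [-0.83,-0.48,-0.05],"angular": [0,0,-0.282],"grip": -1},{"linear": [-0.83,-0.48,-0.05],"angular": [0,0,-0.282],"grip": -1},{"linear": [-0.83,-0.48,-0.05],"angular": [0,0,-0.282],"grip": -1}])

```text
time: 1.15
ee_pos: [0.429, 0.2697, 0.2284]
orientation: [-180.0, -0.0, 180.0]
contact_force: [0.3, -0.2, -0.0]
gripper_width: 0.0
grip_force: 0.0
```

>>> servo_tool(series=[{"linear": [-0.652,-0.705,0]},{"linear": [-0.652,-0.705,0]},{"linear": [-0.652,-0.705,0]},{"linear": [-0.652,-0.705,0]},{"linear": [-0.652,-0.705,0]},{"linear": [-0.652,-0.705,0]},{"linear": [-0.652,-0.705,0]},{"linear": [-0.652,-0.705,0]},{"linear": [-0.652,-0.705,0]},{"linear": [-0.652,-0.705,0]}])

```text
schema error: expected keys angular, linear, grip
```

Run:
```python
from h import *
s=ctrl.read_state();print(s['ee_pos'],s['orientation'],s['joint_positions'].round(0))
w=snap('wrist','w1.png');b=snap('side')
cv2.imwrite('pics/side1.png',cv2.resize(b['img'][120:250,290:450],None,fx=4,fy=4,interpolation=2))
a=cv2.resize(b['img'][120:250,290:450],(492,400),interpolation=2)
cv2.imwrite('pics/c3.png',cv2.resize(np.hstack([w['img'][:, 60:],a]),None,fx=.74,fy=.74))
```

```text
[0.42903744 0.26969529 0.22843276] [-1.79996444e+02 -2.42046185e-02  1.79963521e+02] [-30.  33. -10.  97.   7.  50.  47.]
```

View pics/c3.png

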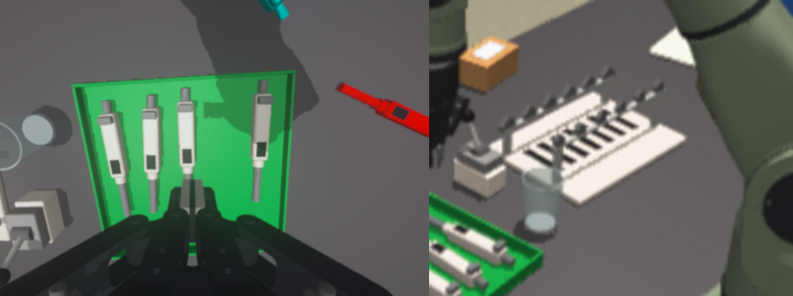

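The move was refused because every row needs all three keys. The wrist view shows the four pipettes in the tray. The side view shows the lever with its knob at about side px (306.6, 171.4). I triangulate the knob and cross-check the pipettes from the wrist picture.

Run:
```python
from h import *; from m import pips
a=load('scene');b=load('side')
c1,d1=ray(a,255.2,205);c2,d2=ray(b,306.6,171.4)
t=np.linalg.lstsq(np.stack([d1,-d2],1),c2-c1,rcond=None)[0]
print('knob',c1+d1*t[0],c2+d2*t[1])
w=load('wrist')
for x in pips(w)[1]: print(x)
```

```text
knob [ 0.63156812 -0.00878354  0.12751825] [ 0.63234345 -0.00690516  0.12619342]
(np.int32(3050), 469, 382, 213, 33, np.float32(1.3), np.float64(-106.0), np.float64(107.0), array([411., 180.]))
(np.int32(4439), 508, 256, 266, 85, np.float32(0.8), np.float64(-133.0), np.float64(134.0), array([313., 225.]))
(np.int32(2845), 492, 200, 214, 30, np.float32(-1.7), np.float64(-107.0), np.float64(107.0), array([265., 198.]))
(np.int32(3072), 501, 139, 215, 36, np.float32(4.9), np.float64(-108.0), np.float64(108.0), array([215., 205.]))
(np.int32(65), 604, 238, 18, 10, np.float32(-89.7), np.float64(-8.0), np.float64(9.0), array([297., 291.]))
(np.int32(61), 621, 161, 19, 11, np.float32(-86.4), np.float64(-10.0), np.float64(10.0), array([242., 301.]))
(np.int32(154), 631, 125, 47, 16, np.float32(-84.7), np.float64(-23.0), np.float64(24.0), array([217., 309.]))
(np.int32(76), 633, 176, 27, 15, np.float32(-80.6), np.float64(-12.0), np.float64(15.0), array([254., 310.]))
```

>>> servo_tool(series=[{"linear": [-0.652,-0.705,0],"angular": [0,0,0],"grip": -1},{"linear": [-0.652,-0.705,0],"angular": [0,0,0],"grip": -1},{"linear": [-0.652,-0.705,0],"angular": [0,0,0],"grip": -1},{"linear": [-0.652,-0.705,0],"angular": [0,0,0],"grip": -1},{"linear": [-0.652,-0.705,0],"angular": [0,0,0],"grip": -1},{"linear": [-0.652,-0.705,0],"angular": [0,0,0],"grip": -1},{"linear": [-0.652,-0.705,0],"angular": [0,0,0],"grip": -1},{"linear": [-0.652,-0.705,0],"angular": [0,0,0],"grip": -1},{"linear": [-0.652,-0.705,0],"angular": [0,0,0],"grip": -1},{"linear": [-0.652,-0.705,0],"angular": [0,0,0],"grip": -1}])

```text
time: 2.25
ee_pos: [0.6897, -0.0107, 0.2279]
orientation: [180.0, -0.1, -179.9]
contact_force: [0.4, 1.6, -0.1]
gripper_width: 0.0002
grip_force: 0.0
```

>>> servo_tool(series=[{"linear": [0,0,0.29],"angular": [0,0,0],"grip": -1},{"linear": [0,0,0.29],"angular": [0,0,0],"grip": -1},{"linear": [0,0,0.29],"angular": [0,0,0],"grip": -1},{"linear": [0,0,0.29],"angular": [0,0,0],"grip": -1},{"linear": [0.1,0,0.29],"angular": [0,0,0],"grip": -1},{"linear": [0.15,0,0.29],"angular": [0,0,0],"grip": -1},{"linear": [0.19,0,0.29],"angular": [0,0,0],"grip": -1},{"linear": [0.22,0,0.29],"angular": [0,0,0],"grip": -1},{"linear": [0.25,0,0.29],"angular": [0,0,0],"grip": -1},{"linear": [0.25,0,0.29],"angular": [0,0,0],"grip": -1}])

```text
time: 3.25
ee_pos: [0.5898, -0.011, 0.1147]
orientation: [-180.0, 0.1, -179.9]
contact_force: [0.4, 0.5, -0.4]
gripper_width: 0.0001
grip_force: 0.0
```

>>> servo_tool(series=[{"linear": [0.008,0,0],"angular": [0,0,0],"grip": -1},{"linear": [0.016,0,0],"angular": [0,0,0],"grip": -1},{"linear": [0.024,0,0],"angular": [0,0,0],"grip": -1},{"linear": [0.024,0,0],"angular": [0,0,0],"grip": -1}])

```text
time: 3.65
ee_pos: [0.5843, -0.0115, 0.1151]
orientation: [180.0, 0.6, -180.0]
contact_force: [12.9, -0.3, 20.7]
gripper_width: -0.0002
grip_force: 12.2
```

>>> servo_tool(series=[{"linear": [-0.05,0,0],"angular": [0,0,0],"grip": -1},{"linear": [-0.08,0,-0.1],"angular": [0,0,0],"grip": -1},{"linear": [-0.08,0,-0.25],"angular": [0,0,0],"grip": 0},{"linear": [-0.08,0.1,-0.25],"angular": [0,0,0],"grip": 0.1},{"linear": [0.1,0.25,-0.25],"angular": [0,0,0],"grip": 0.1},{"linear": [0.26,0.372,-0.25],"angular": [0,0,0],"grip": 0.1},{"linear": [0.26,0.372,-0.25],"angular": [0,0,0],"grip": 0.1},{"linear": [0.26,0.372,-0.25],"angular": [0,0,0],"grip": 0.1},{"linear": [0.26,0.372,-0.25],"angular": [0,0,0],"grip": 0.1},{"linear": [0.26,0.372,-0.25],"angular": [0,0,0],"grip": 0.1}])

```text
time: 4.65
ee_pos: [0.4766, 0.1371, 0.213]
orientation: [-180.0, 0.0, -179.9]
contact_force: [0.5, -0.3, 0.1]
gripper_width: 0.0468
grip_force: 0.0
```

Run:
```python
from h import *; from m import pips
a=snap('scene');w=snap('wrist'); s=ctrl.read_state(); print(s['ee_pos'],s['gripper_width'])
for x in pips(a)[1][:7]: print(x)
cv2.imwrite('pics/c4.png',np.hstack([cv2.resize(a['img'][110:270,160:350],(475,400),interpolation=2),cv2.resize(w['img'],None,fx=.5,fy=.5)[:, :].repeat(2,0)]))
```

```text
[0.4769599  0.13636827 0.21260633] 0.047160666776848686
(np.int32(504), 499, 140, 213, 32, np.float32(5.5), np.float64(-106.0), np.float64(106.0), array([331., 218.]))
(np.int32(512), 490, 200, 213, 31, np.float32(-1.3), np.float64(-107.0), np.float64(107.0), array([350., 227.]))
(np.int32(485), 479, 259, 211, 29, np.float32(2.0), np.float64(-105.0), np.float64(105.0), array([369., 235.]))
(np.int32(537), 467, 381, 213, 27, np.float32(1.7), np.float64(-107.0), np.float64(107.0), array([408., 256.]))
(np.int32(199), 646, 198, 103, 20, np.float32(86.7), np.float64(-52.0), np.float64(52.0), array([316., 270.]))
(np.int32(329), 647, 334, 114, 26, np.float32(-77.8), np.float64(-57.0), np.float64(57.0), array([358., 301.]))
```

View pics/c4.png

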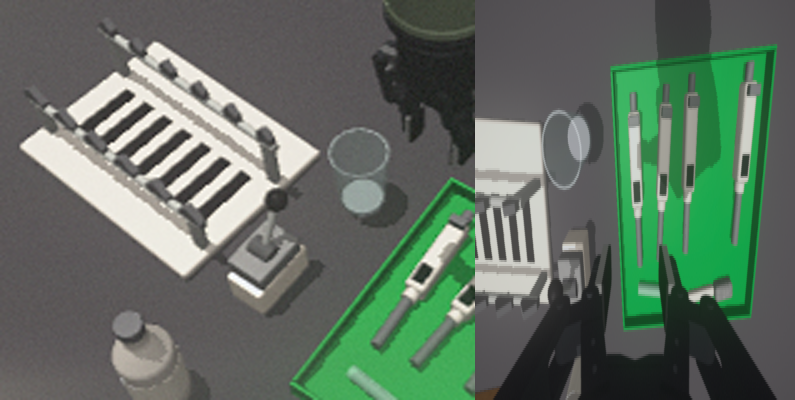

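The lever now leans back (knob at scene px ~271,190) and the pipettes have not moved. I check the knob's position numerically.

Run:
```python
from h import *
a=load('scene'); print(onz(a,270.8,190,.127), proj(a,[[.566,-.009,.127],[.575,-.009,.13]]))
```

```text
[ 0.56996485 -0.00791765  0.127     ] [[271.46237813 188.84883243]
 [269.14318239 190.40131116]]
```

>>> servo_tool(series=[{"linear": [-0.01,0.005,0.25],"angular": [0,0,-0.085],"grip": 0.1},{"linear": [-0.01,0.005,0.4],"angular": [0,0,-0.085],"grip": 0.1},{"linear": [-0.01,0.005,0.5],"angular": [0,0,-0.085],"grip": 0.1},{"linear": [-0.01,0.005,0.51],"angular": [0,0,-0.085],"grip": 0.1},{"linear": [-0.01,0.005,0.51],"angular": [0,0,-0.085],"grip": 0.1},{"linear": [-0.01,0.005,0.51],"angular": [0,0,-0.085],"grip": 0.1}])

```text
time: 5.35
ee_pos: [0.4803, 0.1384, 0.0089]
orientation: [-180.0, -0.1, -174.9]
contact_force: [-0.3, 0.1, 1.2]
gripper_width: 0.0471
grip_force: 0.0
```

>>> servo_tool(series=[{"linear": [0,0,0],"angular": [0,0,0],"grip": -1},{"linear": [0,0,0],"angular": [0,0,0],"grip": -1},{"linear": [0,0,0],"angular": [0,0,0],"grip": -1},{"linear": [0,0,0],"angular": [0,0,0],"grip": -1},{"linear": [0,0,-0.1],"angular": [0,0,0],"grip": -1},{"linear": [0,0,-0.25],"angular": [0,0,0],"grip": -1},{"linear": [0,0,-0.5],"angular": [0,0,0],"grip": -1},{"linear": [0,0,-0.5],"angular": [0,0,0],"grip": -1},{"linear": [0,0,-0.5],"angular": [0,0,0],"grip": -1},{"linear": [0,0,-0.5],"angular": [0,0,0],"grip": -1}])

```text
time: 6.35
ee_pos: [0.4808, 0.1389, 0.2105]
orientation: [180.0, 0.2, -174.9]
contact_force: [-0.3, -0.5, 0.0]
gripper_width: -0.0005
grip_force: 0.0
```

The gripper shut on nothing, so I look before trying again.

Run:
```python
from h import *; from m import pips
a=snap('scene');w=snap('wrist')
for x in pips(a)[1]: print(x)
cv2.imwrite('pics/c5.png',np.hstack([cv2.resize(a['img'][170:330,270:460],(475,400),interpolation=2),w['img'][:,:325]]))
```

```text
(np.int32(506), 498, 140, 214, 32, np.float32(5.5), np.float64(-107.0), np.float64(107.0), array([331., 218.]))
(np.int32(513), 490, 201, 212, 32, np.float32(-1.3), np.float64(-106.0), np.float64(106.0), array([350., 227.]))
(np.int32(485), 479, 260, 211, 29, np.float32(1.9), np.float64(-105.0), np.float64(105.0), array([369., 235.]))
(np.int32(535), 467, 381, 213, 28, np.float32(1.7), np.float64(-107.0), np.float64(107.0), array([408., 256.]))
(np.int32(200), 645, 199, 103, 20, np.float32(86.7), np.float64(-52.0), np.float64(52.0), array([316., 271.]))
(np.int32(329), 647, 334, 114, 26, np.float32(-77.9), np.float64(-57.0), np.float64(57.0), array([358., 301.]))
```

View pics/c5.png

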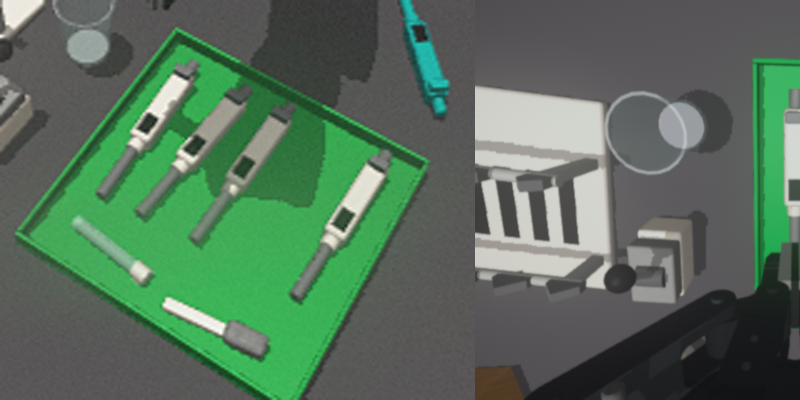

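The picture shows pipette A untouched at (498, 140) mm, so I probably lifted before the fingers had closed. I go down again and let them close fully before lifting.

>>> servo_tool(series=[{"linear": [0,0,-0.03],"angular": [0,0,0],"grip": 0.1},{"linear": [0,0,-0.03],"angular": [0,0,0],"grip": 0.1},{"linear": [0,0,-0.03],"angular": [0,0,0],"grip": 0.1},{"linear": [0,0,-0.03],"angular": [0,0,0],"grip": 0.1},{"linear": [0,0,0],"angular": [0,0,0],"grip": 0.1},{"linear": [0,0,0.2],"angular": [0,0,0],"grip": 0.1},{"linear": [0,0,0.4],"angular": [0,0,0],"grip": 0.1},{"linear": [0,0,0.505],"angular": [0,0,0],"grip": 0.1},{"linear": [0,0,0.505],"angular": [0,0,0],"grip": 0.1},{"linear": [0,0,0.505],"angular": [0,0,0],"grip": 0.1}])

```text
time: 7.45
ee_pos: [0.4769, 0.138, 0.0015]
orientation: [-179.9, -0.5, -174.8]
contact_force: [-0.4, 0.4, 0.7]
gripper_width: 0.0468
grip_force: 0.0
```

>>> servo_tool(series=[{"linear": [0,0,0],"angular": [0,0,0],"grip": -1},{"linear": [0,0,0],"angular": [0,0,0],"grip": -1},{"linear": [0,0,0],"angular": [0,0,0],"grip": -1},{"linear": [0,0,0],"angular": [0,0,0],"grip": -1},{"linear": [0,0,0],"angular": [0,0,0],"grip": -1},{"linear": [0,0,0],"angular": [0,0,0],"grip": -1},{"linear": [0,0,0],"angular": [0,0,0],"grip": -1},{"linear": [0,0,0],"angular": [0,0,0],"grip": -1}])

```text
time: 8.25
ee_pos: [0.4812, 0.139, 0.0083]
orientation: [180.0, 0.2, -174.9]
contact_force: [-1.5, -0.6, 20.0]
gripper_width: -0.0001
grip_force: 9.9
```

Run:
```python
from h import *
a=snap('scene');w=snap('wrist');b=snap('side'); s=ctrl.read_state(); print(s['ee_pos'],s['gripper_width'],s['contact_force'])
print(proj(a,s['ee_pos']),proj(w,s['ee_pos']),proj(b,s['ee_pos']))
cv2.imwrite('pics/c6.png',np.hstack([cv2.resize(a['img'][150:290,270:410],(400,400),interpolation=2),w['img'][:,160:560]]))
```

```text
[0.48115916 0.13899202 0.00830785] 8.074248462055168e-05 [-1.26476421 -0.38112599 19.14271516]
[[332.6915506  217.38440461]] [[320.22316264 238.95749795]] [[308.04165734 227.27245013]]
```

View pics/c6.png

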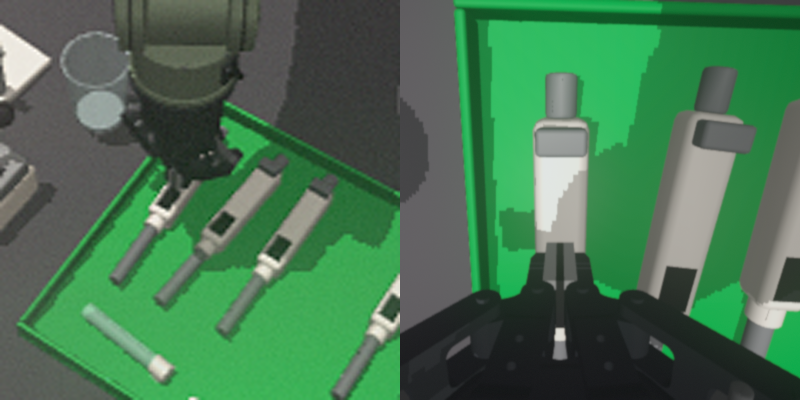

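The scene and wrist views show the shut tips sitting on or above the handle of A. I check heights from apparent widths.

Run:
```python
from h import *
w=load('wrist'); print(ray(w,320,200))
for z in (.031,.02,.01): print(z,onz(w,295,190,z).round(4),onz(w,347,190,z).round(4))
# hook front edge / handle rear end
print('handle rear end',onz(w,320,124,.031),onz(w,320,124,.042))
hsv=cv2.cvtColor(w['img'],cv2.COLOR_BGR2HSV)
g=cv2.inRange(hsv,(40,80,20),(85,255,255))
for r in (180,200,220,235): 
    z=np.nonzero(g[r]==0)[0]; z=z[(z>270)&(z<370)]; print(r,z.min(),z.max())
for P in ([.4159,.133,.031],[.525,.1425,.031],[.395,.131,.018]): print(proj(w,P))
```

```text
(array([0.40434977, 0.13171414, 0.17351722]), array([ 0.30757522,  0.02908942, -0.9510996 ]))
0.031 [0.4466 0.1239 0.031 ] [0.4444 0.1483 0.031 ]
0.02 [0.4498 0.1233 0.02  ] [0.4475 0.1496 0.02  ]
0.01 [0.4528 0.1228 0.01  ] [0.4503 0.1507 0.01  ]
handle rear end [0.41531683 0.13292405 0.031     ] [0.41447035 0.13283067 0.042     ]
180 294 347
200 294 346
220 294 346
235 295 345
[[320.05333798 125.36200037]]
[[319.52993164 330.09588898]]
[[319.73397244  76.42333691]]
```

>>> servo_tool(series=[{"linear": [0,0,-0.1],"angular": [0,0,0],"grip": -1},{"linear": [0,0,-0.2],"angular": [0,0,0],"grip": -1},{"linear": [0,0,-0.3],"angular": [0,0,0],"grip": -1},{"linear": [0,0,-0.3],"angular": [0,0,0],"grip": -1},{"linear": [0,0,-0.3],"angular": [0,0,0],"grip": -1}])

```text
time: 8.9
ee_pos: [0.4807, 0.1388, 0.1278]
orientation: [180.0, 0.1, -174.9]
contact_force: [-0.8, -0.6, 0.4]
gripper_width: 0.0
grip_force: 0.0
```

Run:
```python
from h import *
a=snap('scene');b=snap('side');s=ctrl.read_state(); P=s['ee_pos']; print(P,s['contact_force'])
o=[]
for c in (a,b):
    im=cv2.resize(c['img'],None,fx=4,fy=4,interpolation=2)
    for d in (0,.025):
        u=proj(c,P+[0,0,d])[0]; print(d,u); cv2.circle(im,(int(u[0]*4+2),int(u[1]*4+2)),4,(0,0,255) if d==0 else (255,0,255),-1)
    u=proj(c,P)[0]*4; o.append(im[int(u[1])-200:int(u[1])+150,int(u[0])-190:int(u[0])+190])
cv2.imwrite('pics/c7.png',np.hstack(o))
```

```text
[0.47995334 0.13863854 0.12630088] [ 0.1086495   0.69472503 -0.93893554]
0 [333.5183226  194.99742778]
0.025 [333.67986637 189.77696979]
0 [308.50114452 201.63995975]
0.025 [308.53765035 195.91399799]
```

View pics/c7.png

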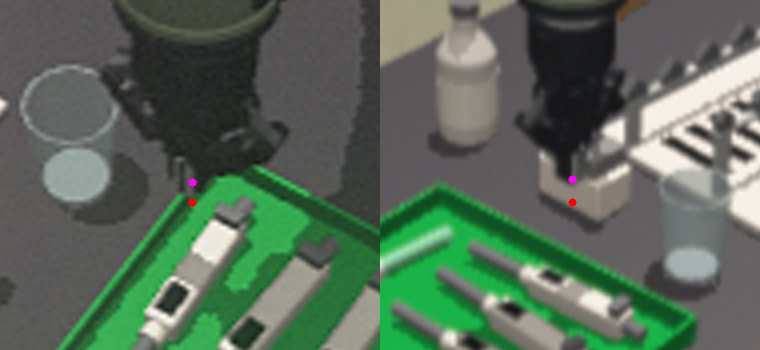

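Both views show the real fingertips about 24 mm above the reported TCP: the tips lie at the magenta marks, near scene px 333,190 and side px 308,196. That matches the contact force seen on the handle top. I correct all heights by about -24 mm. The lever was therefore only touched near the top of its knob, so I push it again lower down.

>>> servo_tool(series=[{"linear": [0,0,-0.1],"angular": [0,0,0.085],"grip": -1},{"linear": [-0.1,-0.1,-0.19],"angular": [0,0,0.085],"grip": -1},{"linear": [-0.365,-0.404,-0.19],"angular": [0,0,0.085],"grip": -1},{"linear": [-0.365,-0.404,-0.19],"angular": [0,0,0.085],"grip": -1},{"linear": [-0.365,-0.404,-0.19],"angular": [0,0,0.085],"grip": -1},{"linear": [-0.365,-0.404,-0.19],"angular": [0,0,0.085],"grip": -1},{"linear": [-0.365,-0.404,-0.19],"angular": [0,0,0.085],"grip": -1},{"linear": [-0.365,-0.404,0.1],"angular": [0,0,0.085],"grip": -1},{"linear": [-0.365,-0.404,0.1],"angular": [0,0,0.085],"grip": -1},{"linear": [-0.365,-0.404,0.1],"angular": [0,0,0.085],"grip": -1}])

```text
time: 10.0
ee_pos: [0.6371, -0.0084, 0.0812]
orientation: [180.0, -0.4, -179.9]
contact_force: [0.4, -0.3, 0.5]
gripper_width: -0.0001
grip_force: 0.0
```

>>> servo_tool(series=[{"linear": [0.04,0,0],"angular": [0,0,0],"grip": -1},{"linear": [0.08,0,0],"angular": [0,0,0],"grip": -1},{"linear": [0.11,0,0],"angular": [0,0,0],"grip": -1},{"linear": [0.125,0,0],"angular": [0,0,0],"grip": -1},{"linear": [0.135,0,0],"angular": [0,0,0],"grip": -1},{"linear": [0.14,0,0],"angular": [0,0,0],"grip": -1},{"linear": [0.14,0,0],"angular": [0,0,0],"grip": -1}])

```text
time: 10.7
ee_pos: [0.5924, -0.0079, 0.0878]
orientation: [179.9, 1.1, -179.9]
contact_force: [55.6, -0.4, -19.8]
gripper_width: 0.0002
grip_force: 27.3
```

The lever is at its stop, with 55 N felt. I retreat and go to pipette A.

>>> servo_tool(series=[{"linear": [-0.1,0,0],"angular": [0,0,0],"grip": -1},{"linear": [-0.1,0,-0.12],"angular": [0,0,0],"grip": -1},{"linear": [-0.1,0,-0.24],"angular": [0,0,0],"grip": -1},{"linear": [0,0.12,-0.3],"angular": [0,0,0],"grip": 0.1},{"linear": [0.26,0.365,-0.3],"angular": [0,0,-0.088],"grip": 0.1},{"linear": [0.26,0.365,-0.3],"angular": [0,0,-0.088],"grip": 0.1},{"linear": [0.26,0.365,-0.3],"angular": [0,0,-0.088],"grip": 0.1},{"linear": [0.26,0.365,-0.3],"angular": [0,0,-0.088],"grip": 0.1},{"linear": [0.26,0.365,-0.3],"angular": [0,0,-0.088],"grip": 0.1},{"linear": [0.26,0.365,-0.3],"angular": [0,0,-0.088],"grip": 0.1}])

```text
time: 11.7
ee_pos: [0.4804, 0.1362, 0.2062]
orientation: [-180.0, -0.0, -174.7]
contact_force: [0.4, -0.3, 0.7]
gripper_width: 0.047
grip_force: 0.0
```

>>> servo_tool(series=[{"linear": [0,0,0],"angular": [0,0,0],"grip": 0.1},{"linear": [0,0,0.12],"angular": [0,0,0],"grip": 0.1},{"linear": [0,0,0.24],"angular": [0,0,0],"grip": 0.1},{"linear": [0,0,0.36],"angular": [0,0,0],"grip": 0.1},{"linear": [0,0,0.44],"angular": [0,0,0],"grip": 0.1},{"linear": [0,0,0.48],"angular": [0,0,0],"grip": 0.1},{"linear": [0,0,0.5],"angular": [0,0,0],"grip": 0.1},{"linear": [0,0,0.5],"angular": [0,0,0],"grip": 0.1}])

```text
time: 12.5
ee_pos: [0.48, 0.1362, 0.0059]
orientation: [-180.0, -0.1, -174.7]
contact_force: [-0.5, -0.2, 1.8]
gripper_width: 0.0466
grip_force: 0.0
```

Go down the remaining 20 mm and shut.

>>> servo_tool(series=[{"linear": [0,0.003,0.025],"angular": [0,0,0],"grip": 0.1},{"linear": [0,0.003,0.05],"angular": [0,0,0],"grip": 0.1},{"linear": [0,0.003,0.05],"angular": [0,0,0],"grip": 0.1},{"linear": [0,0.003,0.05],"angular": [0,0,0],"grip": -1},{"linear": [0,0.003,0.05],"angular": [0,0,0],"grip": -1},{"linear": [0,0.003,0.05],"angular": [0,0,0],"grip": -1},{"linear": [0,0.003,0.05],"angular": [0,0,0],"grip": -1},{"linear": [0,0.003,0.05],"angular": [0,0,0],"grip": -1},{"linear": [0,0.003,0.05],"angular": [0,0,0],"grip": -1},{"linear": [0,0.003,0.05],"angular": [0,0,0],"grip": -1}])

```text
time: 13.5
ee_pos: [0.4801, 0.138, -0.0129]
orientation: [-180.0, 0.0, -174.7]
contact_force: [-0.9, -0.7, 7.5]
gripper_width: 0.025
grip_force: 59.9
```

Gripped: 25 mm opening at 60 N. I lift and move towards the stand.

>>> servo_tool(series=[{"linear": [0,0,-0.05],"angular": [0,0,0],"grip": -1},{"linear": [0,0,-0.15],"angular": [0,0,0],"grip": -1},{"linear": [0,0,-0.27],"angular": [0,0,0],"grip": -1},{"linear": [0,0,-0.39],"angular": [0,0,0],"grip": -1},{"linear": [0,-0.05,-0.5],"angular": [0,0,0.05],"grip": -1},{"linear": [0,-0.15,-0.6],"angular": [0,0,0.115],"grip": -1},{"linear": [0,-0.26,-0.657],"angular": [0,0,0.115],"grip": -1},{"linear": [0.01,-0.38,-0.657],"angular": [0,0,0.115],"grip": -1},{"linear": [0.01,-0.5,-0.657],"angular": [0,0,0.115],"grip": -1},{"linear": [0.01,-0.647,-0.657],"angular": [0,0,0.115],"grip": -1}])

```text
time: 14.5
ee_pos: [0.4986, -0.1121, 0.25]
orientation: [-180.0, 0.0, 178.4]
contact_force: [2.0, 0.7, -1.4]
gripper_width: 0.0247
grip_force: 59.2
```

Run:
```python
from h import *
w=snap('wrist','w8.png'); s=ctrl.read_state(); print(s['ee_pos'],s['orientation'],s['gripper_width'],s['grip_force'],s['joint_positions'].round(0))
```

```text
[ 0.49821284 -0.12124636  0.24938412] [-1.79720118e+02 -1.50591838e-02  1.77893171e+02] 0.024389221501020995 59.33870315551758 [ 18.  33. -15.  94.  10.  55.  88.]
```

View pics/w8.png

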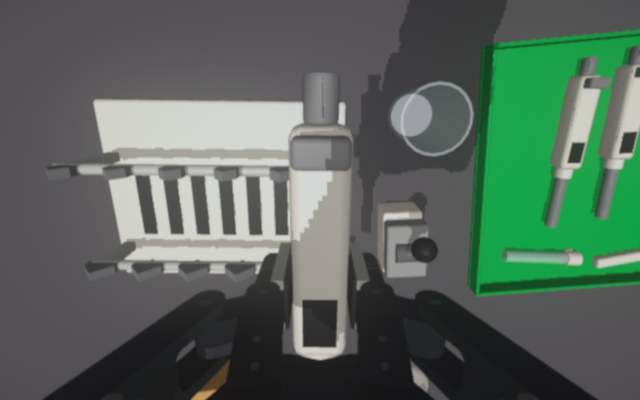

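The wrist view shows the pipette held straight and the stand teeth at rows ~172 (high) and ~269 (low). The lever knob is at (424, 250), leaning back. I extract the bright notch gaps along both rails.

Run:
```python
from h import *
w=load('wrist'); g=cv2.cvtColor(w['img'],cv2.COLOR_BGR2GRAY)
for n,rows,z,half in (('hi',(168,170,172,174),.094,.0165),('lo',(265,267,269),.074,.010)):
  for r in rows:
    b=(g[r,40:285]>140).astype(int); e=np.diff(b); st=np.nonzero(e==1)[0]+41; en=np.nonzero(e==-1)[0]+41
    print(n,r,[(int(u),(onz(w,u,r,z)[:2]+[0,half]).round(4).tolist()) for u in st], en.tolist())
for p in ((96,100),(345,103)): print('corner',onz(w,*p,.014).round(4))
print('knob',onz(w,424,250,.127),onz(w,424,250,.122))
cv2.imwrite('pics/teeth.png',cv2.resize(w['img'][145:290,40:300],None,fx=3,fy=3,interpolation=2))
```

```text
hi 168 [(78, [0.4836, -0.3464]), (132, [0.4852, -0.2903]), (187, [0.4867, -0.2333]), (241, [0.4883, -0.1772])] [102, 158, 214, 270]
hi 170 [(79, [0.4857, -0.3459]), (132, [0.4873, -0.2908]), (186, [0.4888, -0.2346]), (240, [0.4904, -0.1785])] [103, 159, 214, 270]
hi 172 [(80, [0.4879, -0.3454]), (133, [0.4894, -0.2902]), (187, [0.491, -0.2339]), (240, [0.4925, -0.1787])] [103, 159, 214, 270]
hi 174 [(133, [0.4915, -0.2906]), (188, [0.4931, -0.2332]), (241, [0.4947, -0.1779])] [159, 214, 270]
lo 265 [(118, [0.6082, -0.351]), (164, [0.6097, -0.295]), (210, [0.6113, -0.239]), (257, [0.6128, -0.1819])] [131, 178, 225, 261]
lo 267 [(118, [0.6109, -0.3516]), (164, [0.6124, -0.2955]), (210, [0.614, -0.2394]), (256, [0.6155, -0.1833])] [131, 178, 225, 260]
lo 269 [(120, [0.6137, -0.3498]), (165, [0.6152, -0.2948]), (211, [0.6168, -0.2385]), (256, [0.6183, -0.1836])] [132, 179, 225, 260]
corner [ 0.416  -0.3821  0.014 ]
corner [ 0.4279 -0.0795  0.014 ]
knob [ 0.57084022 -0.00883159  0.127     ] [ 0.57342413 -0.0070745   0.122     ]
```

View pics/teeth.png

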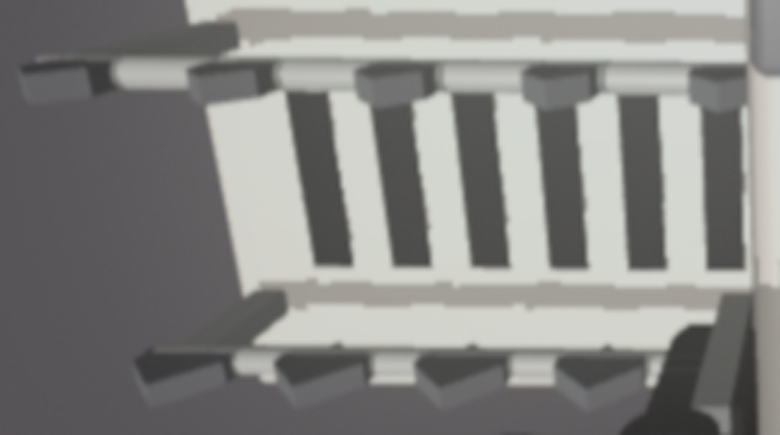

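The crop shows clean notch gaps. The arm was still settling at that picture, so I repeat the measurement at rest.

```bash
cat > notch.py <<'E'
from h import *
import sys
w=snap('wrist'); s=ctrl.read_state(); print(s['ee_pos'],s['orientation'],s['gripper_width'])
g=cv2.cvtColor(w['img'],cv2.COLOR_BGR2GRAY)
lim=int(sys.argv[1]) if len(sys.argv)>1 else 285
for n,z,half,x in (('hi',.094,.0165,.496),('lo',.074,.010,.622)):
  for dx in (-.008,-.005,-.002):
    r=int(proj(w,[x+dx,-.25,z])[0,1])
    b=(g[r,30:lim]>140).astype(int); e=np.diff(b); st=np.nonzero(e==1)[0]+31
    print(n,r,[(onz(w,u,r,z)[:2]+[0,half]).round(4).tolist() for u in st])
for p in ((96,100),(345,103)): pass
m=cv2.inRange(w['img'],(190,190,190),(255,255,255)); m[:, 290:]=0
E
python3 notch.py
python3 - <<'E'
from h import *
w=load('wrist'); g=cv2.cvtColor(w['img'],cv2.COLOR_BGR2GRAY)
for u in (150,250): print(u,[int(x) for x in g[90:180,u]][::2])
print([int(x) for x in g[110,80:120]],[int(x) for x in g[110,330:360]])
E
```

```text
[ 0.49820317 -0.11690853  0.24918467] [-1.79828883e+02 -3.17793548e-02  1.77916775e+02] 0.024881482528847886
hi 170 [[0.4834, -0.3456], [0.4854, -0.2903], [0.4874, -0.234], [0.4894, -0.1778]]
hi 173 [[0.4866, -0.3464], [0.4886, -0.2899], [0.4906, -0.2345], [0.4926, -0.1782]]
hi 176 [[0.4902, -0.3336], [0.4918, -0.2906], [0.4938, -0.235], [0.4958, -0.1785]]
lo 268 [[0.6101, -0.3509], [0.612, -0.2958], [0.6139, -0.2396]]
lo 270 [[0.6129, -0.3503], [0.6147, -0.2951], [0.6167, -0.2387]]
lo 272 [[0.6159, -0.3435], [0.6175, -0.2968], [0.6194, -0.2403]]
150 [98, 98, 99, 99, 100, 107, 171, 204, 211, 211, 211, 212, 212, 212, 212, 212, 212, 212, 212, 212, 212, 212, 212, 212, 212, 213, 213, 213, 212, 213, 194, 162, 161, 161, 169, 208, 212, 208, 158, 167, 184, 193, 183, 147, 86]
250 [99, 100, 101, 101, 101, 98, 161, 205, 213, 213, 213, 214, 214, 214, 214, 214, 214, 214, 214, 214, 215, 215, 215, 215, 215, 215, 215, 215, 215, 212, 182, 167, 166, 166, 173, 211, 215, 211, 160, 133, 150, 161, 142, 153, 209]
[90, 90, 91, 92, 91, 91, 92, 92, 92, 92, 93, 93, 93, 93, 93, 93, 93, 94, 94, 94, 94, 97, 125, 175, 201, 208, 209, 209, 209, 209, 209, 209, 209, 209, 209, 209, 209, 209, 209, 210] [116, 112, 108, 104, 100, 94, 90, 85, 118, 179, 206, 212, 213, 213, 212, 212, 213, 212, 212, 212, 211, 203, 183, 138, 93, 89, 92, 92, 93, 92]
```

Middle notch comes out at about (x 0.49, y -0.234) on the high rail and (0.614, -0.238) on the low rail, so the stand yaw is about -2.1°. Pipette A goes to the far notch: I hover above it with the 12° tilt.

>>> servo_tool(series=[{"linear": [-0.01,-0.08,0],"angular": [0,0.05,0],"grip": -1},{"linear": [-0.03,-0.19,0],"angular": [0,0.1,0],"grip": -1},{"linear": [-0.05,-0.31,0],"angular": [0,0.15,0],"grip": -1},{"linear": [-0.06,-0.42,0],"angular": [0,0.21,0],"grip": -1},{"linear": [-0.075,-0.51,0],"angular": [0,0.21,0],"grip": -1},{"linear": [-0.082,-0.56,0],"angular": [0,0.21,0],"grip": -1},{"linear": [-0.082,-0.564,0],"angular": [0,0.21,0],"grip": -1},{"linear": [-0.082,-0.564,0],"angular": [0,0.21,0],"grip": -1}])

```text
time: 15.4
ee_pos: [0.5253, -0.3362, 0.2492]
orientation: [180.0, -12.6, 178.4]
contact_force: [-0.4, 0.6, -0.9]
gripper_width: 0.0246
grip_force: 59.4
```

```bash
cat > tgt.py <<'E'
# usage: tgt.py X Y Z [roll pitch yaw]: tool-frame units from present measured pose
from h import *
import sys
from scipy.spatial.transform import Rotation as Ro
s=ctrl.read_state(); R=Ro.from_euler('xyz',s['orientation'],degrees=True)
v=list(map(float,sys.argv[1:])); print(s['ee_pos'].round(4),s['orientation'].round(2),round(s['gripper_width'],4),round(s['grip_force']))
print('linear',(R.inv().apply(np.array(v[:3])-s['ee_pos'])/.4).round(3))
if len(v)>3: print('angular',((R.inv()*Ro.from_euler('xyz',v[3:],degrees=True)).as_rotvec(degrees=True)/60).round(3))
E
python3 tgt.py .5246 -.3465 .0715
```

```text
[ 0.5253 -0.3362  0.2492] [179.97 -12.62 178.39] 0.0246 59
linear [-0.096 -0.026  0.434]
```

>>> servo_tool(series=[{"linear": [-0.02,-0.026,0.1],"angular": [0,0,0.008],"grip": -1},{"linear": [-0.045,-0.026,0.2],"angular": [0,0,0.008],"grip": -1},{"linear": [-0.068,-0.026,0.3],"angular": [0,0,0.008],"grip": -1},{"linear": [-0.08,-0.026,0.36],"angular": [0,0,0.008],"grip": -1},{"linear": [-0.085,-0.026,0.385],"angular": [0,0,0.008],"grip": -1},{"linear": [-0.085,-0.026,0.385],"angular": [0,0,0.008],"grip": -1},{"linear": [-0.085,-0.026,0.385],"angular": [0,0,0.008],"grip": -1}])

```text
time: 16.1
ee_pos: [0.5254, -0.3467, 0.0933]
orientation: [-179.8, -12.5, 177.9]
contact_force: [0.2, -0.3, -0.7]
gripper_width: 0.0247
grip_force: 59.4
```

```bash
python3 tgt.py .5246 -.3465 .0715
python3 - <<'E'
from h import *
s=ctrl.read_state();a=snap('scene');b=snap('side')
cv2.imwrite('pics/c9.png',np.hstack([cv2.resize(a['img'][90:230,140:280],(400,400),interpolation=2),cv2.resize(b['img'][110:210,330:430],(400,400),interpolation=2)]))
E
```

```text
[ 0.5254 -0.3467  0.0933] [-179.84  -12.5   177.92] 0.0247 59
linear [-0.01   0.001  0.054]
```

View pics/c9.png

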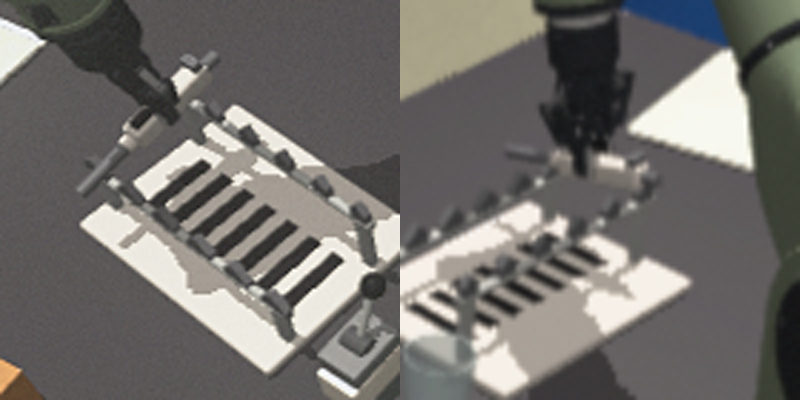

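Both views show the pipette hovering between the first and second teeth on both rails, as wanted. I lower it gently.

>>> servo_tool(series=[{"linear": [-0.004,0,0.02],"angular": [0,0,0],"grip": -1},{"linear": [-0.007,0,0.038],"angular": [0,0,0],"grip": -1},{"linear": [-0.01,0,0.05],"angular": [0,0,0],"grip": -1},{"linear": [-0.01,0,0.05],"angular": [0,0,0],"grip": -1},{"linear": [-0.01,0,0.05],"angular": [0,0,0],"grip": -1}])

```text
time: 16.7
ee_pos: [0.5243, -0.3468, 0.0713]
orientation: [-179.9, -12.6, 177.9]
contact_force: [-0.3, 0.3, -2.0]
gripper_width: 0.0247
grip_force: 59.4
```

>>> servo_tool(series=[{"linear": [0,0,0.004],"angular": [0,0,0],"grip": -1},{"linear": [0,0,0.006],"angular": [0,0,0],"grip": -1},{"linear": [0,0,0.006],"angular": [0,0,0],"grip": -1},{"linear": [0,0,0.006],"angular": [0,0,0],"grip": -1}])

```text
time: 17.1
ee_pos: [0.5238, -0.3468, 0.0691]
orientation: [-179.9, -12.6, 177.9]
contact_force: [1.4, 0.2, -1.1]
gripper_width: 0.0245
grip_force: 59.5
```

>>> servo_tool(series=[{"linear": [0,0,0],"angular": [0,0,0],"grip": -0.3},{"linear": [0,0,0],"angular": [0,0,0],"grip": -0.2},{"linear": [0,0,0],"angular": [0,0,0],"grip": 0},{"linear": [0,0,0],"angular": [0,0,0],"grip": 0},{"linear": [0,0,0],"angular": [0,0,0],"grip": 0},{"linear": [0,0,-0.05],"angular": [0,0,0],"grip": 0},{"linear": [0,0,-0.12],"angular": [0,0,0],"grip": 0},{"linear": [0,0,-0.24],"angular": [0,0,0],"grip": 0},{"linear": [0,0,-0.36],"angular": [0,0,0],"grip": 0},{"linear": [0,0,-0.4],"angular": [0,0,0],"grip": 0}])

```text
time: 18.1
ee_pos: [0.5602, -0.3478, 0.2297]
orientation: [-179.8, -12.3, 177.9]
contact_force: [-0.4, 0.7, -0.2]
gripper_width: 0.0428
grip_force: 0.0
```

```bash
python3 tgt.py .471 .20 .2 180 0 178.5
python3 - <<'E'
from h import *; from m import pips
w=snap('wrist');a=snap('scene')
for x in pips(a)[1]: print(x)
cv2.imwrite('pics/c10.png',np.hstack([cv2.resize(a['img'][90:230,140:280],(400,400),interpolation=2),w['img'][:,120:520]]))
E
```

```text
[ 0.5602 -0.3478  0.2297] [-179.78  -12.29  177.9 ] 0.0428 0
linear [0.251 1.361 0.125]
angular [-0.003 -0.205 -0.01 ]
(np.int32(507), 490, 200, 211, 31, np.float32(-1.2), np.float64(-106.0), np.float64(106.0), array([350., 227.]))
(np.int32(492), 479, 259, 211, 29, np.float32(1.9), np.float64(-105.0), np.float64(105.0), array([369., 235.]))
(np.int32(533), 467, 381, 213, 28, np.float32(1.7), np.float64(-107.0), np.float64(107.0), array([408., 256.]))
(np.int32(193), 645, 197, 105, 20, np.float32(86.7), np.float64(-53.0), np.float64(53.0), array([316., 271.]))
(np.int32(330), 647, 334, 114, 26, np.float32(-77.9), np.float64(-57.0), np.float64(57.0), array([358., 301.]))
```

View pics/c10.png

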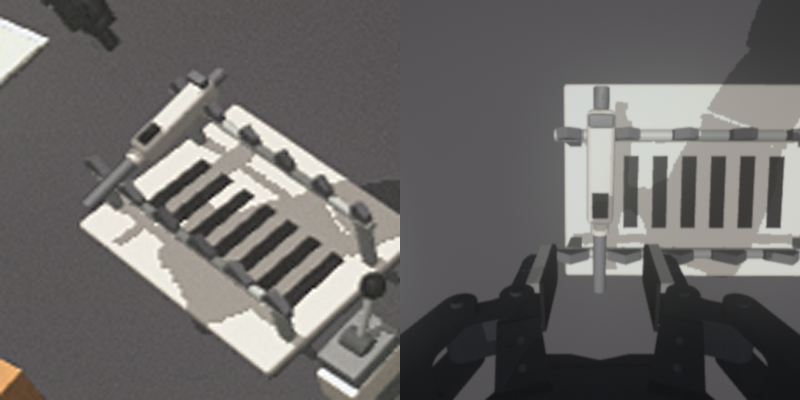

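Pipette A lies straight in the outer notches: plunger end at wrist px (320, 87), tip at (320, 292). I check its position numerically and head back to the tray for B.

Run:
```python
from h import *
w=load('wrist'); p=onz(w,320,87,.117);t=onz(w,320,292,.073); print(p,t,'origin x',p[0]+.085*.978,t[0]-.125*.978)
```

```text
[ 0.44694383 -0.34416539  0.117     ] [ 0.65416668 -0.35173858  0.073     ] origin x 0.5300738279112202 0.5319166752919495
```

>>> servo_tool(series=[{"linear": [0.1,0.1,0],"angular": [0,-0.1,0],"grip": 0.1},{"linear": [0.15,0.22,0.05],"angular": [0,-0.205,-0.01],"grip": 0.1},{"linear": [0.2,0.34,0.08],"angular": [0,-0.205,-0.01],"grip": 0.1},{"linear": [0.2,0.46,0.08],"angular": [0,-0.205,-0.01],"grip": 0.1},{"linear": [0.2,0.58,0.08],"angular": [0,-0.205,-0.01],"grip": 0.1},{"linear": [0.2,0.7,0.08],"angular": [0,-0.205,-0.01],"grip": 0.1},{"linear": [0.2,0.82,0.08],"angular": [0,-0.205,-0.01],"grip": 0.1},{"linear": [0.2,0.94,0.08],"angular": [0,-0.205,-0.01],"grip": 0.1},{"linear": [0.2,1.0,0.08],"angular": [0,-0.205,-0.01],"grip": 0.1},{"linear": [0.2,1.0,0.08],"angular": [0,-0.205,-0.01],"grip": 0.1}])

```text
time: 19.2
ee_pos: [0.4871, 0.0484, 0.2101]
orientation: [-179.9, -0.4, 178.5]
contact_force: [1.7, 0.5, 0.6]
gripper_width: 0.0468
grip_force: 0.0
```

```bash
python3 tgt.py .471 .20 .19 180 0 178.6
```

```text
[0.4871 0.0484 0.2101] [-179.95   -0.35  178.51] 0.0468 0
linear [0.05  0.378 0.05 ]
angular [-0.001 -0.006 -0.002]
```

>>> servo_tool(series=[{"linear": [0.03,0.12,0.02],"angular": [0,-0.006,0],"grip": 0.1},{"linear": [0.045,0.24,0.04],"angular": [0,-0.006,0],"grip": 0.1},{"linear": [0.05,0.34,0.05],"angular": [0,-0.006,0],"grip": 0.1},{"linear": [0.05,0.378,0.05],"angular": [0,-0.006,0],"grip": 0.1},{"linear": [0.05,0.378,0.05],"angular": [0,-0.006,0],"grip": 0.1},{"linear": [0.05,0.378,0.17],"angular": [0,-0.006,0],"grip": 0.1},{"linear": [0.05,0.378,0.29],"angular": [0,-0.006,0],"grip": 0.1},{"linear": [0.05,0.378,0.4],"angular": [0,-0.006,0],"grip": 0.1},{"linear": [0.05,0.378,0.44],"angular": [0,-0.006,0],"grip": 0.1},{"linear": [0.05,0.378,0.44],"angular": [0,-0.006,0],"grip": 0.1}])

```text
time: 20.2
ee_pos: [0.4701, 0.1962, 0.0328]
orientation: [-179.8, -0.1, 178.4]
contact_force: [-0.3, -0.1, 1.5]
gripper_width: 0.0466
grip_force: 0.0
```

```bash
python3 tgt.py .471 .2005 -.0125 180 0 178.6
```

```text
[0.4701 0.1962 0.0328] [-1.7982e+02 -1.4000e-01  1.7845e+02] 0.0466 0
linear [-0.002  0.011  0.113]
angular [-0.003 -0.002 -0.003]
```

>>> servo_tool(series=[{"linear": [-0.002,0.011,0.03],"angular": [0,0,0],"grip": 0.1},{"linear": [-0.002,0.011,0.08],"angular": [0,0,0],"grip": 0.1},{"linear": [-0.002,0.011,0.113],"angular": [0,0,0],"grip": 0.1},{"linear": [-0.002,0.011,0.113],"angular": [0,0,0],"grip": 0.1},{"linear": [-0.002,0.011,0.113],"angular": [0,0,0],"grip": -1},{"linear": [-0.002,0.011,0.113],"angular": [0,0,0],"grip": -1},{"linear": [-0.002,0.011,0.113],"angular": [0,0,0],"grip": -1},{"linear": [-0.002,0.011,0.113],"angular": [0,0,0],"grip": -1},{"linear": [-0.002,0.011,0.113],"angular": [0,0,0],"grip": -1},{"linear": [-0.002,0.011,0.113],"angular": [0,0,0],"grip": -1}])

```text
time: 21.2
ee_pos: [0.4725, 0.2028, -0.0095]
orientation: [-180.0, 0.1, 178.5]
contact_force: [-1.4, -0.9, 8.9]
gripper_width: 0.0242
grip_force: 60.2
```

>>> servo_tool(series=[{"linear": [0,0,-0.05],"angular": [0,0,0],"grip": -1},{"linear": [0,0,-0.15],"angular": [0,0,0],"grip": -1},{"linear": [0,0,-0.27],"angular": [0,0,0],"grip": -1},{"linear": [0,0,-0.39],"angular": [0,0,0],"grip": -1},{"linear": [0,-0.05,-0.5],"angular": [0,0,0],"grip": -1},{"linear": [0,-0.15,-0.6],"angular": [0,0,0],"grip": -1},{"linear": [0,-0.26,-0.64],"angular": [0,0,0],"grip": -1},{"linear": [0,-0.38,-0.64],"angular": [0,0,0],"grip": -1},{"linear": [0,-0.5,-0.64],"angular": [0,0,0.01],"grip": -1},{"linear": [0,-0.62,-0.64],"angular": [0,0,0.01],"grip": -1}])

```text
time: 22.2
ee_pos: [0.465, -0.0471, 0.2466]
orientation: [-179.9, 0.1, 177.9]
contact_force: [1.2, 0.1, -1.7]
gripper_width: 0.0246
grip_force: 59.3
```

```bash
python3 tgt.py .5286 -.2915 .245 180 -12.3 177.9
```

```text
[ 0.465  -0.0471  0.2466] [-1.7994e+02  1.3000e-01  1.7791e+02] 0.0246 59
linear [-0.181 -0.605  0.005]
angular [-0.001  0.207  0.   ]
```

>>> servo_tool(series=[{"linear": [-0.02,-0.12,0],"angular": [0,0.05,0],"grip": -1},{"linear": [-0.05,-0.23,0],"angular": [0,0.1,0],"grip": -1},{"linear": [-0.1,-0.34,0],"angular": [0,0.15,0],"grip": -1},{"linear": [-0.14,-0.45,0],"angular": [0,0.207,0],"grip": -1},{"linear": [-0.17,-0.54,0],"angular": [0,0.207,0],"grip": -1},{"linear": [-0.18,-0.6,0],"angular": [0,0.207,0],"grip": -1},{"linear": [-0.18,-0.6,0],"angular": [0,0.207,0],"grip": -1},{"linear": [-0.18,-0.6,0],"angular": [0,0.207,0],"grip": -1}])

```text
time: 23.0
ee_pos: [0.5286, -0.2874, 0.2462]
orientation: [-180.0, -12.3, 177.9]
contact_force: [0.6, 0.5, -1.0]
gripper_width: 0.0245
grip_force: 59.3
```

```bash
python3 tgt.py .5286 -.2915 .0900
```

```text
[ 0.5286 -0.2874  0.2462] [-179.98  -12.35  177.9 ] 0.0245 59
linear [-0.084 -0.01   0.381]
```

>>> servo_tool(series=[{"linear": [-0.02,-0.01,0.1],"angular": [0,0,0],"grip": -1},{"linear": [-0.045,-0.01,0.2],"angular": [0,0,0],"grip": -1},{"linear": [-0.066,-0.01,0.3],"angular": [0,0,0],"grip": -1},{"linear": [-0.08,-0.01,0.36],"angular": [0,0,0],"grip": -1},{"linear": [-0.084,-0.01,0.381],"angular": [0,0,0],"grip": -1},{"linear": [-0.084,-0.01,0.381],"angular": [0,0,0],"grip": -1},{"linear": [-0.084,-0.01,0.381],"angular": [0,0,0],"grip": -1}])

```text
time: 23.7
ee_pos: [0.5295, -0.2915, 0.0915]
orientation: [-179.9, -12.3, 177.9]
contact_force: [0.3, 0.1, -1.3]
gripper_width: 0.0247
grip_force: 59.3
```

```bash
python3 tgt.py .5286 -.2915 .0735
```

```text
[ 0.5295 -0.2915  0.0915] [-179.92  -12.25  177.94] 0.0247 59
linear [-0.007  0.     0.045]
```

>>> servo_tool(series=[{"linear": [-0.004,0,0.02],"angular": [0,0,0],"grip": -1},{"linear": [-0.007,0,0.035],"angular": [0,0,0],"grip": -1},{"linear": [-0.007,0,0.045],"angular": [0,0,0],"grip": -1},{"linear": [-0.007,0,0.045],"angular": [0,0,0],"grip": -1},{"linear": [-0.007,0,0.045],"angular": [0,0,0],"grip": -1}])

```text
time: 24.2
ee_pos: [0.5277, -0.2916, 0.0717]
orientation: [-180.0, -12.4, 177.9]
contact_force: [-0.3, -0.0, -0.5]
gripper_width: 0.025
grip_force: 59.5
```

>>> servo_tool(series=[{"linear": [0,0,0],"angular": [0,0,0],"grip": -0.3},{"linear": [0,0,0],"angular": [0,0,0],"grip": -0.2},{"linear": [0,0,0],"angular": [0,0,0],"grip": 0},{"linear": [0,0,0],"angular": [0,0,0],"grip": 0},{"linear": [0,0,0],"angular": [0,0,0],"grip": 0},{"linear": [0,0,-0.05],"angular": [0,0,0],"grip": 0},{"linear": [0,0,-0.12],"angular": [0,0,0],"grip": 0},{"linear": [0,0,-0.24],"angular": [0,0,0],"grip": 0},{"linear": [0,0,-0.36],"angular": [0,0,0],"grip": 0},{"linear": [0,0,-0.4],"angular": [0,0,0],"grip": 0}])

```text
time: 25.2
ee_pos: [0.5635, -0.2928, 0.2324]
orientation: [-179.9, -12.0, 177.9]
contact_force: [0.4, 0.4, -1.4]
gripper_width: 0.0426
grip_force: 0.0
```

```bash
cat > chk.py <<'E'
from h import *; from m import pips
w=snap('wrist');a=snap('scene')
# white handle blobs on the stand, wrist view, at handle-top height
for x in pips(a)[1]: print('tray',x[1:6])
g=cv2.cvtColor(w['img'],cv2.COLOR_BGR2GRAY)
# dark display windows of laid pipettes: blobs on plane z~.108
def prof(name,s):
    g=cv2.cvtColor(s['img'],cv2.COLOR_BGR2GRAY)
    yaw=np.radians(-2.1)
    for k in (-2,-1,0,1,2):
        o=np.array([.535+.0366*.056*k,-.2355+.056*k])
        # sample along the axis line: handle-top brightness and shaft
        line=[]
        for xx in np.arange(-.1,.145,.005):
            z=.099-xx*.21+(.013 if -.065<xx<.045 else .007)
            u=proj(s,[o[0]+xx*np.cos(yaw),o[1]+xx*np.sin(yaw),z])[0].round().astype(int)
            line.append(int(g[u[1],u[0]]) if 0<=u[0]<640 and 0<=u[1]<400 else -1)
        print(name,k,line)
prof('w',w); prof('s',a)
E
python3 chk.py; python3 tgt.py .459 .259 .2 180 0 181.9
```

```text
tray (478, 259, 209, 29, np.float32(1.9))
tray (467, 381, 213, 28, np.float32(1.7))
tray (645, 199, 103, 20, np.float32(86.7))
tray (647, 334, 114, 26, np.float32(-77.8))
w -2 [92, 94, 94, 130, 136, 138, 137, 131, 175, 144, 136, 212, 213, 213, 212, 212, 212, 212, 212, 212, 211, 211, 205, 70, 70, 68, 68, 69, 202, 202, 209, 204, 129, 129, 105, 105, 97, 67, 49, 45, 43, 41, 39, 38, 38, 36, 35, 34, 33]
w -1 [94, 95, 97, 125, 144, 141, 138, 135, 177, 146, 139, 213, 214, 213, 213, 214, 213, 213, 213, 213, 212, 212, 207, 73, 70, 65, 63, 63, 153, 153, 157, 205, 131, 131, 131, 130, 130, 130, 129, 129, 129, 128, 128, 127, 123, 92, 92, 92, 91]
w 0 [95, 97, 98, 117, 212, 212, 212, 213, 213, 213, 213, 170, 187, 183, 213, 213, 213, 213, 213, 213, 172, 161, 161, 160, 160, 160, 160, 159, 159, 159, 159, 159, 159, 158, 97, 97, 96, 93, 66, 47, 45, 44, 42, 41, 39, 38, 37, 35, 34]
w 1 [67, 67, 69, 85, 157, 158, 158, 158, 158, 159, 159, 129, 135, 142, 159, 159, 152, 159, 159, 159, 159, 159, 159, 159, 159, 158, 158, 159, 158, 158, 158, 158, 158, 158, 113, 135, 128, 157, 157, 166, 174, 92, 92, 91, 90, 90, 81
[... 811 characters left out ...]
7, 59, 54, 56, 77, 70, 155, 240, 213, 213, 240, 231, 111, 128, 158, 157, 152, 237, 235, 236, 237, 238, 192, 236]
s 1 [86, 89, 88, 86, 90, 92, 92, 90, 87, 110, 238, 232, 219, 124, 86, 113, 226, 149, 156, 155, 183, 237, 236, 189, 222, 193, 194, 106, 86, 55, 51, 51, 51, 51, 46, 46, 44, 127, 121, 129, 157, 156, 158, 157, 154, 151, 234, 232, 236]
s 2 [90, 90, 89, 87, 90, 89, 88, 90, 88, 128, 234, 231, 235, 221, 137, 108, 236, 232, 160, 155, 155, 167, 156, 159, 159, 157, 161, 158, 159, 164, 163, 126, 129, 119, 85, 77, 75, 132, 137, 129, 160, 157, 160, 160, 157, 159, 159, 237, 238]
[ 0.563  -0.2928  0.2301] [-179.89  -12.16  177.92] 0.0426 0
linear [0.287 1.369 0.136]
angular [ 0.005 -0.203 -0.066]
```

Both views' profiles along notches -112 and -56 match a properly laid pipette: plunger, hook, handle, display and shaft all in place. Now C.

>>> servo_tool(series=[{"linear": [0.1,0.1,0],"angular": [0,-0.1,0],"grip": 0.1},{"linear": [0.15,0.22,0.05],"angular": [0,-0.203,-0.03],"grip": 0.1},{"linear": [0.2,0.34,0.08],"angular": [0,-0.203,-0.066],"grip": 0.1},{"linear": [0.2,0.46,0.08],"angular": [0,-0.203,-0.066],"grip": 0.1},{"linear": [0.2,0.58,0.08],"angular": [0,-0.203,-0.066],"grip": 0.1},{"linear": [0.2,0.7,0.08],"angular": [0,-0.203,-0.066],"grip": 0.1},{"linear": [0.22,0.82,0.08],"angular": [0,-0.203,-0.066],"grip": 0.1},{"linear": [0.25,0.94,0.08],"angular": [0,-0.203,-0.066],"grip": 0.1},{"linear": [0.28,1.0,0.08],"angular": [0,-0.203,-0.066],"grip": 0.1},{"linear": [0.28,1.0,0.08],"angular": [0,-0.203,-0.066],"grip": 0.1}])

```text
time: 26.3
ee_pos: [0.4588, 0.1131, 0.2199]
orientation: [179.6, -0.2, -178.1]
contact_force: [1.6, 1.3, -0.6]
gripper_width: 0.0471
grip_force: 0.0
```

```bash
python3 tgt.py .459 .259 .19 180 0 181.9
```

```text
[0.4588 0.1131 0.2199] [ 179.61   -0.23 -178.12] 0.0471 0
linear [-0.013  0.364  0.077]
angular [ 0.006 -0.004 -0.   ]
```

>>> servo_tool(series=[{"linear": [0,0.12,0.02],"angular": [0.006,-0.004,0],"grip": 0.1},{"linear": [-0.01,0.24,0.05],"angular": [0.006,-0.004,0],"grip": 0.1},{"linear": [-0.013,0.33,0.077],"angular": [0.006,-0.004,0],"grip": 0.1},{"linear": [-0.013,0.364,0.077],"angular": [0.006,-0.004,0],"grip": 0.1},{"linear": [-0.013,0.364,0.077],"angular": [0.006,-0.004,0],"grip": 0.1},{"linear": [-0.013,0.364,0.2],"angular": [0.006,-0.004,0],"grip": 0.1},{"linear": [-0.013,0.364,0.32],"angular": [0.006,-0.004,0],"grip": 0.1},{"linear": [-0.013,0.364,0.43],"angular": [0.006,-0.004,0],"grip": 0.1},{"linear": [-0.013,0.364,0.46],"angular": [0.006,-0.004,0],"grip": 0.1},{"linear": [-0.013,0.364,0.46],"angular": [0.006,-0.004,0],"grip": 0.1}])

```text
time: 27.3
ee_pos: [0.4598, 0.2569, 0.037]
orientation: [-179.9, -0.0, -178.2]
contact_force: [-0.0, 0.3, 0.7]
gripper_width: 0.0469
grip_force: 0.0
```

```bash
python3 tgt.py .459 .259 -.0125 180 0 181.9
```

```text
[0.4598 0.2569 0.037 ] [-1.7995e+02 -2.0000e-02 -1.7820e+02] 0.0469 0
linear [0.002 0.005 0.124]
angular [-0.001 -0.    -0.002]
```

>>> servo_tool(series=[{"linear": [0.002,0.005,0.04],"angular": [0,0,0],"grip": 0.1},{"linear": [0.002,0.005,0.09],"angular": [0,0,0],"grip": 0.1},{"linear": [0.002,0.005,0.124],"angular": [0,0,0],"grip": 0.1},{"linear": [0.002,0.005,0.124],"angular": [0,0,0],"grip": 0.1},{"linear": [0.002,0.005,0.124],"angular": [0,0,0],"grip": -1},{"linear": [0.002,0.005,0.124],"angular": [0,0,0],"grip": -1},{"linear": [0.002,0.005,0.124],"angular": [0,0,0],"grip": -1},{"linear": [0.002,0.005,0.124],"angular": [0,0,0],"grip": -1},{"linear": [0.002,0.005,0.124],"angular": [0,0,0],"grip": -1},{"linear": [0.002,0.005,0.124],"angular": [0,0,0],"grip": -1}])

```text
time: 28.3
ee_pos: [0.4599, 0.2603, -0.0107]
orientation: [179.9, 0.2, -178.2]
contact_force: [-1.2, -1.4, 9.3]
gripper_width: 0.0245
grip_force: 60.1
```

>>> servo_tool(series=[{"linear": [0,0,-0.05],"angular": [0,0,0],"grip": -1},{"linear": [0,0,-0.15],"angular": [0,0,0],"grip": -1},{"linear": [0,0,-0.27],"angular": [0,0,0],"grip": -1},{"linear": [0,0,-0.39],"angular": [0,0,0],"grip": -1},{"linear": [0,-0.05,-0.5],"angular": [0,0,0],"grip": -1},{"linear": [0,-0.15,-0.6],"angular": [0,0,0.03],"grip": -1},{"linear": [0,-0.26,-0.64],"angular": [0,0,0.066],"grip": -1},{"linear": [0,-0.38,-0.64],"angular": [0,0,0.066],"grip": -1},{"linear": [0,-0.5,-0.64],"angular": [0,0,0.066],"grip": -1},{"linear": [0,-0.62,-0.64],"angular": [0,0,0.066],"grip": -1}])

```text
time: 29.3
ee_pos: [0.4666, 0.0101, 0.2449]
orientation: [180.0, 0.2, 177.9]
contact_force: [1.8, 0.0, -1.1]
gripper_width: 0.025
grip_force: 59.3
```

```bash
python3 tgt.py .530 -.2355 .245 180 -12.3 177.9
```

```text
[0.4666 0.0101 0.2449] [1.7998e+02 1.7000e-01 1.7791e+02] 0.025 59
linear [-0.181 -0.608  0.   ]
angular [0.    0.208 0.   ]
```

>>> servo_tool(series=[{"linear": [-0.02,-0.12,0],"angular": [0,0.05,0],"grip": -1},{"linear": [-0.05,-0.23,0],"angular": [0,0.1,0],"grip": -1},{"linear": [-0.1,-0.34,0],"angular": [0,0.15,0],"grip": -1},{"linear": [-0.14,-0.45,0],"angular": [0,0.207,0],"grip": -1},{"linear": [-0.17,-0.54,0],"angular": [0,0.207,0],"grip": -1},{"linear": [-0.18,-0.6,0],"angular": [0,0.207,0],"grip": -1},{"linear": [-0.18,-0.6,0],"angular": [0,0.207,0],"grip": -1},{"linear": [-0.18,-0.6,0],"angular": [0,0.207,0],"grip": -1}])

```text
time: 30.1
ee_pos: [0.5299, -0.2303, 0.2443]
orientation: [179.9, -12.3, 177.9]
contact_force: [-0.4, 0.6, -1.5]
gripper_width: 0.0249
grip_force: 59.3
```

```bash
python3 tgt.py .530 -.2355 .0900 180 -12.3 177.9
```

```text
[ 0.5299 -0.2303  0.2443] [179.94 -12.32 177.89] 0.0249 59
linear [-0.083 -0.013  0.377]
angular [ 0.001 -0.    -0.   ]
```

>>> servo_tool(series=[{"linear": [-0.02,-0.013,0.1],"angular": [0,0,0],"grip": -1},{"linear": [-0.045,-0.013,0.2],"angular": [0,0,0],"grip": -1},{"linear": [-0.066,-0.013,0.3],"angular": [0,0,0],"grip": -1},{"linear": [-0.08,-0.013,0.36],"angular": [0,0,0],"grip": -1},{"linear": [-0.084,-0.013,0.381],"angular": [0,0,0],"grip": -1},{"linear": [-0.084,-0.013,0.381],"angular": [0,0,0],"grip": -1},{"linear": [-0.084,-0.013,0.381],"angular": [0,0,0],"grip": -1}])

```text
time: 30.8
ee_pos: [0.5309, -0.2353, 0.0892]
orientation: [180.0, -12.2, 177.9]
contact_force: [0.1, -0.1, -0.8]
gripper_width: 0.0247
grip_force: 59.3
```

```bash
python3 tgt.py .530 -.2355 .0715
```

```text
[ 0.5309 -0.2353  0.0892] [179.99 -12.23 177.92] 0.0247 59
linear [-0.007 -0.001  0.044]
```

>>> servo_tool(series=[{"linear": [-0.004,0,0.02],"angular": [0,0,0],"grip": -1},{"linear": [-0.007,0,0.035],"angular": [0,0,0],"grip": -1},{"linear": [-0.007,0,0.043],"angular": [0,0,0],"grip": -1},{"linear": [-0.007,0,0.043],"angular": [0,0,0],"grip": -1},{"linear": [-0.007,0,0.043],"angular": [0,0,0],"grip": -1}])

```text
time: 31.3
ee_pos: [0.5293, -0.2353, 0.0703]
orientation: [180.0, -12.3, 177.9]
contact_force: [0.3, 0.1, 0.7]
gripper_width: 0.0249
grip_force: 59.7
```

>>> servo_tool(series=[{"linear": [0,0,0],"angular": [0,0,0],"grip": -0.3},{"linear": [0,0,0],"angular": [0,0,0],"grip": -0.2},{"linear": [0,0,0],"angular": [0,0,0],"grip": 0},{"linear": [0,0,0],"angular": [0,0,0],"grip": 0},{"linear": [0,0,0],"angular": [0,0,0],"grip": 0},{"linear": [0,0,-0.05],"angular": [0,0,0],"grip": 0},{"linear": [0,0,-0.12],"angular": [0,0,0],"grip": 0},{"linear": [0,0,-0.24],"angular": [0,0,0],"grip": 0},{"linear": [0,0,-0.36],"angular": [0,0,0],"grip": 0},{"linear": [0,0,-0.4],"angular": [0,0,0],"grip": 0}])

```text
time: 32.3
ee_pos: [0.5651, -0.2368, 0.2308]
orientation: [-180.0, -12.0, 177.9]
contact_force: [0.2, 0.7, 0.1]
gripper_width: 0.0428
grip_force: 0.0
```

```bash
python3 chk.py; python3 tgt.py .448 .381 .2 180 0 181.6
```

```text
tray (467, 381, 213, 27, np.float32(1.7))
tray (645, 199, 103, 20, np.float32(86.6))
tray (647, 334, 114, 26, np.float32(-77.8))
w -2 [91, 92, 93, 103, 131, 133, 136, 120, 145, 142, 134, 212, 212, 212, 212, 211, 211, 211, 211, 211, 211, 211, 202, 68, 66, 66, 65, 71, 200, 203, 206, 199, 130, 130, 129, 128, 128, 127, 127, 126, 126, 126, 125, 125, 118, 90, 61, 39, 39]
w -1 [94, 96, 97, 159, 138, 139, 140, 140, 181, 148, 140, 214, 214, 214, 214, 214, 214, 214, 213, 213, 213, 212, 207, 75, 75, 73, 71, 76, 202, 206, 209, 197, 132, 130, 107, 107, 104, 85, 52, 49, 47, 46, 44, 43, 41, 40, 38, 37, 36]
w 0 [95, 97, 97, 117, 146, 145, 142, 140, 177, 149, 142, 184, 214, 214, 214, 214, 215, 214, 214, 214, 214, 213, 212, 77, 69, 67, 66, 65, 153, 139, 158, 210, 132, 131, 130, 130, 130, 129, 129, 129, 128, 128, 128, 127, 127, 95, 93, 93, 92]
w 1 [96, 97, 98, 117, 213, 213, 213, 213, 213, 214, 214, 171, 191, 190, 214, 213, 88, 88, 86, 86, 75, 73, 71, 70, 69, 68, 67, 66, 65, 66, 160, 160, 160, 157, 98, 97, 97, 91, 67, 47, 46, 45, 43, 42, 41, 39, 38, 38, 35]
w 2 [63, 65, 67, 67, 69, 69, 73, 70, 71, 71, 
[... 782 characters left out ...]
45, 46, 135, 132, 159, 243, 140, 128, 125, 139, 144, 141, 141, 143, 140, 139, 139, 138, 133, 140, 240, 193, 236]
s 1 [89, 87, 88, 87, 89, 88, 90, 90, 85, 106, 234, 232, 221, 126, 79, 123, 225, 150, 152, 156, 182, 236, 235, 191, 222, 192, 196, 101, 85, 54, 58, 56, 53, 55, 52, 53, 55, 134, 130, 168, 156, 188, 238, 238, 166, 157, 157, 150, 236]
s 2 [89, 88, 93, 89, 91, 90, 89, 90, 85, 126, 232, 233, 234, 225, 133, 111, 238, 236, 164, 154, 153, 236, 233, 233, 237, 232, 235, 234, 235, 233, 159, 125, 129, 113, 87, 78, 73, 128, 136, 128, 156, 159, 158, 159, 157, 158, 180, 235, 238]
[ 0.5645 -0.2368  0.2286] [-179.98  -12.14  177.91] 0.0424 0
linear [0.325 1.533 0.142]
angular [ 0.006 -0.202 -0.061]
```

Three are laid. Now D.

>>> servo_tool(series=[{"linear": [0.1,0.1,0],"angular": [0,-0.1,0],"grip": 0.1},{"linear": [0.15,0.22,0.05],"angular": [0,-0.203,-0.03],"grip": 0.1},{"linear": [0.2,0.34,0.08],"angular": [0,-0.203,-0.061],"grip": 0.1},{"linear": [0.2,0.46,0.08],"angular": [0,-0.203,-0.061],"grip": 0.1},{"linear": [0.2,0.58,0.08],"angular": [0,-0.203,-0.061],"grip": 0.1},{"linear": [0.2,0.7,0.08],"angular": [0,-0.203,-0.061],"grip": 0.1},{"linear": [0.22,0.82,0.08],"angular": [0,-0.203,-0.061],"grip": 0.1},{"linear": [0.25,0.94,0.08],"angular": [0,-0.203,-0.061],"grip": 0.1},{"linear": [0.28,1.0,0.08],"angular": [0,-0.203,-0.061],"grip": 0.1},{"linear": [0.28,1.0,0.08],"angular": [0,-0.203,-0.061],"grip": 0.1}])

```text
time: 33.4
ee_pos: [0.4603, 0.17, 0.2188]
orientation: [179.5, -0.2, -178.3]
contact_force: [1.2, -0.3, 0.5]
gripper_width: 0.0471
grip_force: 0.0
```

```bash
python3 tgt.py .448 .381 .19 180 0 181.6
```

```text
[0.4603 0.17   0.2188] [ 179.55   -0.22 -178.35] 0.0471 0
linear [0.015 0.527 0.076]
angular [ 0.008 -0.004  0.001]
```

>>> servo_tool(series=[{"linear": [0,0.12,0.02],"angular": [0.008,-0.004,0],"grip": 0.1},{"linear": [0.005,0.24,0.05],"angular": [0.008,-0.004,0],"grip": 0.1},{"linear": [0.01,0.36,0.077],"angular": [0.008,-0.004,0],"grip": 0.1},{"linear": [0.015,0.46,0.077],"angular": [0.008,-0.004,0],"grip": 0.1},{"linear": [0.015,0.525,0.077],"angular": [0.008,-0.004,0],"grip": 0.1},{"linear": [0.015,0.525,0.077],"angular": [0.008,-0.004,0],"grip": 0.1},{"linear": [0.015,0.525,0.2],"angular": [0.008,-0.004,0],"grip": 0.1},{"linear": [0.015,0.525,0.32],"angular": [0.008,-0.004,0],"grip": 0.1},{"linear": [0.015,0.525,0.4],"angular": [0.008,-0.004,0],"grip": 0.1},{"linear": [0.015,0.525,0.4],"angular": [0.008,-0.004,0],"grip": 0.1}])

```text
time: 34.4
ee_pos: [0.4481, 0.3759, 0.0572]
orientation: [-179.7, -0.2, -178.5]
contact_force: [-0.2, -0.1, 0.9]
gripper_width: 0.047
grip_force: 0.0
```

```bash
python3 tgt.py .448 .381 -.0125 180 0 181.6
```

```text
[0.4481 0.3759 0.0572] [-179.68   -0.2  -178.48] 0.047 0
linear [-0.001  0.014  0.174]
angular [-0.005 -0.003 -0.001]
```

>>> servo_tool(series=[{"linear": [0,0.012,0.05],"angular": [-0.003,0,0],"grip": 0.1},{"linear": [0,0.012,0.11],"angular": [-0.003,0,0],"grip": 0.1},{"linear": [0,0.012,0.174],"angular": [-0.003,0,0],"grip": 0.1},{"linear": [0,0.012,0.174],"angular": [-0.003,0,0],"grip": 0.1},{"linear": [0,0.012,0.174],"angular": [-0.003,0,0],"grip": -1},{"linear": [0,0.012,0.174],"angular": [-0.003,0,0],"grip": -1},{"linear": [0,0.012,0.174],"angular": [-0.003,0,0],"grip": -1},{"linear": [0,0.012,0.174],"angular": [-0.003,0,0],"grip": -1},{"linear": [0,0.012,0.174],"angular": [-0.003,0,0],"grip": -1},{"linear": [0,0.012,0.174],"angular": [-0.003,0,0],"grip": -1}])

```text
time: 35.4
ee_pos: [0.4507, 0.3834, -0.0064]
orientation: [179.8, 0.2, -178.5]
contact_force: [-0.8, -1.4, 6.8]
gripper_width: 0.0245
grip_force: 60.1
```

>>> servo_tool(series=[{"linear": [0,0,-0.05],"angular": [0,0,0],"grip": -1},{"linear": [0,0,-0.15],"angular": [0,0,0],"grip": -1},{"linear": [0,0,-0.27],"angular": [0,0,0],"grip": -1},{"linear": [0,0,-0.39],"angular": [0,0,0],"grip": -1},{"linear": [0,-0.05,-0.5],"angular": [0,0,0],"grip": -1},{"linear": [0,-0.15,-0.6],"angular": [0,0,0.03],"grip": -1},{"linear": [0,-0.26,-0.63],"angular": [0,0,0.06],"grip": -1},{"linear": [0,-0.38,-0.63],"angular": [0,0,0.06],"grip": -1},{"linear": [0,-0.5,-0.63],"angular": [0,0,0.06],"grip": -1},{"linear": [0,-0.62,-0.63],"angular": [0,0,0.06],"grip": -1}])

```text
time: 36.4
ee_pos: [0.4558, 0.1325, 0.2446]
orientation: [179.8, 0.2, 177.9]
contact_force: [1.5, 0.1, -1.8]
gripper_width: 0.0243
grip_force: 59.2
```

```bash
python3 tgt.py .5346 -.1795 .245 180 -12.3 177.9
```

```text
[0.4558 0.1325 0.2446] [179.83   0.22 177.94] 0.0243 59
linear [-0.225 -0.772 -0.002]
angular [0.003 0.209 0.001]
```

>>> servo_tool(series=[{"linear": [-0.02,-0.12,0],"angular": [0,0.05,0],"grip": -1},{"linear": [-0.05,-0.23,0],"angular": [0,0.1,0],"grip": -1},{"linear": [-0.09,-0.34,0],"angular": [0,0.15,0],"grip": -1},{"linear": [-0.13,-0.45,0],"angular": [0.002,0.209,0],"grip": -1},{"linear": [-0.17,-0.56,0],"angular": [0.002,0.209,0],"grip": -1},{"linear": [-0.2,-0.66,0],"angular": [0.002,0.209,0],"grip": -1},{"linear": [-0.22,-0.74,0],"angular": [0.002,0.209,0],"grip": -1},{"linear": [-0.225,-0.77,0],"angular": [0.002,0.209,0],"grip": -1},{"linear": [-0.225,-0.77,0],"angular": [0.002,0.209,0],"grip": -1},{"linear": [-0.225,-0.77,0],"angular": [0.002,0.209,0],"grip": -1}])

```text
time: 37.4
ee_pos: [0.5349, -0.1755, 0.2431]
orientation: [179.9, -12.4, 178.0]
contact_force: [-0.6, 0.2, -1.5]
gripper_width: 0.0242
grip_force: 59.2
```

```bash
python3 tgt.py .5346 -.1795 .0930 180 -12.3 177.9
```

```text
[ 0.5349 -0.1755  0.2431] [179.95 -12.4  178.01] 0.0242 59
linear [-0.08  -0.01   0.367]
angular [ 0.001 -0.002  0.002]
```

>>> servo_tool(series=[{"linear": [-0.02,-0.01,0.1],"angular": [0,0,0],"grip": -1},{"linear": [-0.045,-0.01,0.2],"angular": [0,0,0],"grip": -1},{"linear": [-0.066,-0.01,0.3],"angular": [0,0,0],"grip": -1},{"linear": [-0.078,-0.01,0.35],"angular": [0,0,0],"grip": -1},{"linear": [-0.08,-0.01,0.367],"angular": [0,0,0],"grip": -1},{"linear": [-0.08,-0.01,0.367],"angular": [0,0,0],"grip": -1},{"linear": [-0.08,-0.01,0.367],"angular": [0,0,0],"grip": -1}])

```text
time: 38.1
ee_pos: [0.5351, -0.1802, 0.0935]
orientation: [180.0, -12.3, 178.0]
contact_force: [0.2, 0.7, 0.4]
gripper_width: 0.0246
grip_force: 59.2
```

```bash
python3 tgt.py .5346 -.1795 .0755
```

```text
[ 0.5351 -0.1802  0.0935] [180.   -12.34 177.98] 0.0246 59
linear [-0.008  0.002  0.044]
```

>>> servo_tool(series=[{"linear": [-0.004,0,0.02],"angular": [0,0,0],"grip": -1},{"linear": [-0.007,0,0.035],"angular": [0,0,0],"grip": -1},{"linear": [-0.008,0.001,0.044],"angular": [0,0,0],"grip": -1},{"linear": [-0.008,0.001,0.044],"angular": [0,0,0],"grip": -1},{"linear": [-0.008,0.001,0.044],"angular": [0,0,0],"grip": -1}])

```text
time: 38.6
ee_pos: [0.5337, -0.1801, 0.0741]
orientation: [180.0, -12.4, 177.9]
contact_force: [-1.4, -0.6, 1.9]
gripper_width: 0.0243
grip_force: 59.6
```

>>> servo_tool(series=[{"linear": [0,0,0],"angular": [0,0,0],"grip": -0.3},{"linear": [0,0,0],"angular": [0,0,0],"grip": -0.2},{"linear": [0,0,0],"angular": [0,0,0],"grip": 0},{"linear": [0,0,0],"angular": [0,0,0],"grip": 0},{"linear": [0,0,0],"angular": [0,0,0],"grip": 0},{"linear": [0,0,-0.05],"angular": [0,0,0],"grip": 0},{"linear": [0,0,-0.12],"angular": [0,0,0],"grip": 0},{"linear": [0,0,-0.24],"angular": [0,0,0],"grip": 0},{"linear": [0,0,-0.36],"angular": [0,0,0],"grip": 0},{"linear": [0,0,-0.4],"angular": [0,0,0],"grip": 0}])

```text
time: 39.6
ee_pos: [0.5698, -0.1814, 0.2346]
orientation: [-180.0, -12.1, 177.9]
contact_force: [-0.4, 0.2, -0.8]
gripper_width: 0.0422
grip_force: 0.0
```

```bash
python3 chk.py; python3 tgt.py .515 -.008 .23 180 0 180
```

```text
tray (645, 199, 103, 20, np.float32(86.8))
tray (647, 334, 114, 26, np.float32(-77.9))
w -2 [89, 90, 90, 91, 127, 129, 131, 108, 172, 135, 130, 209, 209, 209, 209, 209, 209, 209, 209, 210, 209, 209, 203, 67, 66, 65, 64, 79, 197, 190, 206, 192, 129, 129, 128, 128, 128, 127, 128, 127, 125, 125, 125, 124, 121, 91, 90, 42, 39]
w -1 [93, 94, 96, 124, 129, 136, 135, 137, 175, 144, 137, 213, 213, 213, 212, 212, 212, 212, 211, 212, 212, 211, 206, 75, 75, 74, 73, 80, 200, 192, 208, 191, 131, 132, 131, 131, 130, 130, 129, 130, 128, 128, 127, 127, 124, 92, 85, 42, 41]
w 0 [94, 95, 97, 125, 142, 142, 141, 140, 178, 149, 142, 189, 214, 214, 214, 214, 214, 214, 213, 213, 212, 212, 211, 76, 74, 73, 72, 70, 206, 185, 208, 208, 135, 131, 120, 107, 106, 86, 53, 51, 49, 47, 45, 44, 43, 40, 39, 37, 35]
w 1 [94, 96, 97, 115, 139, 136, 134, 133, 191, 148, 141, 209, 214, 214, 214, 214, 214, 214, 214, 214, 213, 213, 212, 75, 74, 67, 65, 64, 156, 140, 158, 182, 129, 129, 128, 128, 128, 128, 127, 127, 126, 126, 126, 126, 125, 93, 93, 92, 92]
w 2 [93, 94, 95, 115, 212, 212, 212, 213, 213, 213, 213, 166, 191, 1
[... 764 characters left out ...]
180, 239, 243, 142, 127, 121, 142, 146, 139, 142, 142, 141, 136, 137, 133, 133, 144, 242, 193, 238]
s 1 [88, 87, 90, 91, 100, 127, 127, 126, 125, 124, 132, 168, 234, 234, 233, 234, 235, 233, 234, 235, 234, 234, 237, 73, 58, 50, 50, 45, 136, 131, 170, 198, 119, 124, 139, 145, 143, 141, 137, 139, 139, 139, 133, 140, 138, 135, 161, 150, 234]
s 2 [88, 89, 88, 91, 85, 90, 89, 88, 85, 127, 233, 231, 234, 222, 211, 123, 237, 236, 164, 155, 150, 235, 234, 236, 237, 236, 236, 236, 235, 241, 242, 175, 176, 169, 133, 110, 103, 131, 159, 193, 158, 155, 159, 156, 155, 156, 157, 152, 237]
[ 0.5692 -0.1814  0.2323] [-179.98  -12.25  177.95] 0.0426 0
linear [0.146 0.428 0.038]
angular [ 0.003 -0.204 -0.034]
```

All four pipettes match the laid profile, and only the tube and brush remain in the tray. I check side-to-side edges for the last one and move to the robot side of the lever.

Run:
```python
from h import *
for n in ('wrist','scene'):
  s=load(n); g=cv2.cvtColor(s['img'],cv2.COLOR_BGR2GRAY)
  for k in (-1,0,1):
    for xx,dz in ((-.01,.013),(.015,.013),(.07,.007)):
      row=[]
      for e in np.arange(-.024,.025,.003):
        u=proj(s,[.535+.00205*k+xx,-.2355+.056*k-.0366*xx+e,.099-.21*xx+dz])[0].round().astype(int); row.append(int(g[u[1],u[0]]))
      print(n,k,xx,row)
```

```text
wrist -1 -0.01 [213, 201, 87, 86, 127, 207, 211, 212, 211, 212, 213, 202, 172, 110, 105, 124, 213]
wrist -1 0.015 [212, 94, 84, 82, 91, 191, 77, 76, 75, 75, 80, 197, 166, 111, 106, 202, 213]
wrist -1 0.07 [91, 91, 90, 90, 90, 91, 104, 126, 131, 125, 108, 88, 134, 130, 130, 130, 130]
wrist 0 -0.01 [165, 92, 75, 76, 175, 211, 213, 213, 213, 213, 213, 200, 159, 106, 86, 164, 164]
wrist 0 0.015 [152, 71, 72, 71, 130, 196, 77, 77, 76, 77, 80, 197, 159, 100, 103, 163, 163]
wrist 0 0.07 [95, 97, 98, 102, 102, 109, 109, 111, 120, 110, 90, 134, 142, 141, 125, 118, 118]
wrist 1 -0.01 [154, 77, 78, 99, 194, 213, 214, 214, 214, 213, 212, 194, 88, 80, 159, 165, 167]
wrist 1 0.015 [111, 73, 82, 93, 189, 180, 74, 75, 75, 74, 95, 190, 107, 75, 150, 164, 164]
wrist 1 0.07 [100, 100, 100, 100, 115, 136, 116, 130, 129, 112, 102, 129, 124, 124, 146, 150, 139]
scene -1 -0.01 [91, 91, 83, 81, 116, 221, 235, 235, 233, 235, 235, 225, 192, 139, 109, 103, 98]
scene -1 0.015 [89, 89, 81, 128, 184, 184, 51, 83, 83, 65, 177, 207, 204, 117, 117, 103, 99]
scene -1 0.07 [234, 234, 232, 233, 233, 237, 225, 161, 133, 117, 117, 94, 59, 59, 77, 141, 158]
scene 0 -0.01 [231, 197, 157, 151, 160, 217, 232, 234, 233, 234, 237, 215, 215, 121, 104, 106, 100]
scene 0 0.015 [85, 143, 162, 162, 162, 145, 145, 107, 188, 73, 181, 211, 182, 132, 105, 106, 106]
scene 0 0.07 [162, 154, 94, 54, 54, 53, 50, 121, 121, 128, 104, 89, 65, 49, 52, 51, 52]
scene 1 -0.01 [158, 158, 159, 153, 185, 228, 234, 234, 234, 236, 237, 204, 204, 112, 107, 98, 98]
scene 1 0.015 [57, 94, 47, 69, 146, 146, 62, 110, 73, 73, 138, 210, 183, 131, 105, 105, 98]
scene 1 0.07 [221, 240, 237, 237, 193, 100, 86, 86, 139, 131, 85, 85, 113, 156, 160, 165, 63]
```

>>> servo_tool(series=[{"linear": [0.02,0.1,0],"angular": [0,-0.1,0],"grip": -1},{"linear": [0.06,0.2,0.02],"angular": [0.003,-0.204,-0.034],"grip": -1},{"linear": [0.1,0.3,0.03],"angular": [0.003,-0.204,-0.034],"grip": -1},{"linear": [0.146,0.4,0.038],"angular": [0.003,-0.204,-0.034],"grip": -1},{"linear": [0.146,0.428,0.038],"angular": [0.003,-0.204,-0.034],"grip": -1},{"linear": [0.146,0.428,0.038],"angular": [0.003,-0.204,-0.034],"grip": -1},{"linear": [0.146,0.428,0.038],"angular": [0.003,-0.204,-0.034],"grip": -1}])

```text
time: 40.4
ee_pos: [0.5138, -0.0087, 0.2275]
orientation: [180.0, -0.3, 180.0]
contact_force: [0.4, -0.6, -0.8]
gripper_width: -0.0001
grip_force: 0.0
```

```bash
python3 tgt.py .515 -.008 .082 180 0 180
```

```text
[ 0.5138 -0.0087  0.2275] [179.96  -0.27 179.99] -0.0001 0
linear [-0.005  0.001  0.364]
angular [ 0.001 -0.004 -0.   ]
```

All centred. I descend and push the lever over.

>>> servo_tool(series=[{"linear": [0,0,0.12],"angular": [0,-0.004,0],"grip": -1},{"linear": [0,0,0.24],"angular": [0,-0.004,0],"grip": -1},{"linear": [0,0,0.36],"angular": [0,-0.004,0],"grip": -1},{"linear": [0,0,0.364],"angular": [0,-0.004,0],"grip": -1},{"linear": [-0.05,0,0.364],"angular": [0,-0.004,0],"grip": -1},{"linear": [-0.1,0,0.364],"angular": [0,-0.004,0],"grip": -1},{"linear": [-0.14,0,0.364],"angular": [0,-0.004,0],"grip": -1},{"linear": [-0.18,0,0.364],"angular": [0,-0.004,0],"grip": -1},{"linear": [-0.21,0,0.364],"angular": [0,-0.004,0],"grip": -1},{"linear": [-0.21,0,0.364],"angular": [0,-0.004,0],"grip": -1}])

```text
time: 41.4
ee_pos: [0.5988, -0.0089, 0.084]
orientation: [179.9, 0.1, 179.9]
contact_force: [0.3, 0.1, -0.5]
gripper_width: 0.0002
grip_force: 0.0
```

>>> servo_tool(series=[{"linear": [-0.01,0,0],"angular": [0,0,0],"grip": -1},{"linear": [-0.02,0,0],"angular": [0,0,0],"grip": -1},{"linear": [-0.02,0,0],"angular": [0,0,0],"grip": -1}])

```text
time: 41.7
ee_pos: [0.6057, -0.0082, 0.0826]
orientation: [179.9, 0.0, 180.0]
contact_force: [1.5, -0.7, 0.7]
gripper_width: -0.0003
grip_force: 0.3
```

>>> servo_tool(series=[{"linear": [-0.01,0,0],"angular": [0,0,0],"grip": -1},{"linear": [-0.02,0,0],"angular": [0,0,0],"grip": -1},{"linear": [-0.02,0,0],"angular": [0,0,0],"grip": -1},{"linear": [-0.02,0,0],"angular": [0,0,0],"grip": -1}])

```text
time: 42.1
ee_pos: [0.6101, -0.0081, 0.0817]
orientation: [180.0, -0.4, -180.0]
contact_force: [-24.2, -0.4, 12.7]
gripper_width: 0.0003
grip_force: 13.4
```

The stop is reached at 24 N. I back off, rise and check.

>>> servo_tool(series=[{"linear": [0.06,0,0],"angular": [0,0,0],"grip": -1},{"linear": [0.12,0,0],"angular": [0,0,0],"grip": -1},{"linear": [0.14,0,-0.12],"angular": [0,0,0],"grip": -1},{"linear": [0.14,0,-0.24],"angular": [0,0,0],"grip": -1},{"linear": [0.14,0,-0.36],"angular": [0,0,0],"grip": -1},{"linear": [0.2,0.2,-0.45],"angular": [0,0,0],"grip": -1},{"linear": [0.2,0.3,-0.45],"angular": [0,0,0],"grip": -1},{"linear": [0.2,0.4,-0.45],"angular": [0,0,0],"grip": -1},{"linear": [0.2,0.4,-0.45],"angular": [0,0,0],"grip": -1},{"linear": [0.2,0.4,-0.45],"angular": [0,0,0],"grip": -1}])

```text
time: 43.1
ee_pos: [0.533, 0.1551, 0.2627]
orientation: [179.9, 0.1, -179.8]
contact_force: [0.5, -0.5, -0.1]
gripper_width: 0.0002
grip_force: 0.0
```

```bash
python3 chk.py | grep -v '^w'
python3 - <<'E'
from h import *
for n in ('scene','wrist','side'):
    s=load(n) if n!='side' else snap(n); g=cv2.cvtColor(s['img'],cv2.COLOR_BGR2GRAY)
    P=proj(s,[[.632,-.008,.127],[.567,-.008,.127]])
    print(n,P.round(1).tolist(),[int(g[int(v),int(u)]) for u,v in P if 0<=u<640 and 0<=v<400])
    u,v=P[0].astype(int); 
    if n!='wrist':
        m=(g[v-9:v+10,u-9:u+10]<50); yy,xx=np.nonzero(m); print(m.sum(), xx.mean()+u-9 if m.sum() else 0, yy.mean()+v-9 if m.sum() else 0)
print(ctrl.read_state()['ee_pos'])
E
```

```text
tray (645, 199, 103, 20, np.float32(86.6))
tray (647, 334, 114, 26, np.float32(-77.9))
s -2 [91, 86, 88, 88, 127, 130, 133, 86, 121, 125, 81, 239, 234, 232, 233, 234, 233, 235, 233, 231, 233, 235, 225, 55, 54, 55, 56, 46, 238, 159, 240, 170, 137, 140, 140, 138, 137, 138, 138, 138, 140, 138, 140, 138, 139, 111, 90, 89, 90]
s -1 [89, 88, 88, 87, 137, 135, 131, 110, 117, 119, 82, 208, 236, 233, 233, 234, 234, 234, 233, 235, 234, 233, 241, 84, 60, 57, 51, 52, 212, 201, 238, 231, 133, 137, 138, 137, 140, 129, 135, 135, 135, 137, 145, 147, 149, 211, 237, 236, 236]
s 0 [89, 89, 88, 97, 111, 107, 107, 124, 134, 67, 89, 241, 234, 235, 236, 237, 236, 238, 236, 233, 237, 238, 230, 51, 101, 50, 46, 60, 225, 216, 222, 201, 102, 128, 130, 130, 108, 109, 111, 112, 116, 116, 122, 118, 117, 240, 239, 195, 237]
s 1 [88, 87, 90, 89, 104, 131, 130, 122, 126, 127, 132, 169, 235, 233, 233, 236, 235, 234, 234, 235, 234, 234, 238, 74, 62, 63, 62, 53, 214, 176, 236, 240, 122, 126, 144, 146, 145, 143, 141, 133, 139, 139, 132, 132, 139, 134, 158, 235, 238]
s 2 [90, 89, 89, 89, 91, 93, 89, 89, 91, 125, 234, 231, 235, 221, 213, 123, 236, 235, 164, 155, 153, 234, 234, 235, 236, 236, 237, 235, 234, 240, 242, 179, 176, 168, 135, 109, 106, 202, 206, 194, 157, 159, 161, 154, 155, 153, 157, 152, 238]
scene [[255.3, 205.4], [271.5, 189.3]] [57, 88]
30 254.36666666666667 207.63333333333333
wrist [[167.7, 269.1], [158.7, 212.3]] [44, 76]
side [[306.9, 171.2], [318.7, 177.2]] [27, 93]
25 305.68 170.56
[0.53369021 0.15084842 0.26233991]
```

The lever is on: its knob is where it was at the start in the scene and side views. But notch 0's profile changed, so pipette C may have been knocked. I measure it.

```bash
cat > lat.py <<'E'
from h import *
import sys
for n in sys.argv[1:]:
  s=load(n); g=cv2.cvtColor(s['img'],cv2.COLOR_BGR2GRAY)
  for k in (-1,0,1):
    for xx,dz in ((-.075,.007),(-.055,.024),(-.03,.013),(-.01,.013),(.015,.013),(.055,.007),(.1,.007),(.12,.007)):
      row=[]
      for e in np.arange(-.028,.029,.004):
        u=proj(s,[.535+.00205*k+xx,-.2355+.056*k-.0366*xx+e,.099-.21*xx+dz])[0].round().astype(int); row.append(int(g[u[1],u[0]]) if 0<=u[0]<640 and 0<=u[1]<400 else -1)
      print(n,k,xx,row)
E
python3 lat.py scene
```

```text
scene -1 -0.075 [91, 90, 90, 88, 88, 84, 103, 135, 127, 83, 69, 90, 90, 89, 90]
scene -1 -0.055 [73, 85, 90, 85, 113, 99, 106, 106, 122, 117, 113, 132, 110, 64, 76]
scene -1 -0.03 [104, 75, 71, 60, 105, 238, 235, 233, 236, 234, 181, 126, 105, 104, 74]
scene -1 -0.01 [102, 89, 89, 91, 120, 220, 234, 233, 235, 225, 191, 107, 103, 98, 103]
scene -1 0.015 [102, 90, 87, 129, 183, 183, 57, 84, 65, 207, 206, 117, 104, 105, 137]
scene -1 0.055 [111, 238, 234, 233, 233, 229, 231, 231, 214, 163, 153, 85, 49, 141, 161]
scene -1 0.1 [85, 89, 84, 148, 157, 158, 141, 135, 123, 78, 78, 140, 162, 157, 155]
scene -1 0.12 [232, 232, 231, 235, 233, 235, 209, 149, 126, 84, 61, 146, 236, 236, 233]
scene 0 -0.075 [88, 89, 90, 89, 86, 127, 137, 107, 67, 74, 89, 89, 91, 92, 86]
scene 0 -0.055 [84, 86, 84, 110, 124, 132, 131, 133, 98, 134, 141, 111, 81, 85, 89]
scene 0 -0.03 [74, 99, 72, 100, 236, 234, 234, 236, 228, 150, 112, 103, 104, 112, 76]
scene 0 -0.01 [103, 230, 193, 218, 232, 234, 233, 236, 231, 214, 120, 105, 104, 179, 170]
scene 0 0.015 [99, 89, 143, 136, 87, 51, 55, 51, 194, 132, 107, 99, 99, 155
[... 245 characters left out ...]
23, 236, 233, 234]
scene 1 -0.075 [93, 91, 89, 91, 88, 91, 124, 131, 113, 73, 78, 90, 89, 90, 90]
scene 1 -0.055 [93, 88, 87, 87, 96, 91, 104, 120, 95, 126, 119, 107, 80, 68, 88]
scene 1 -0.03 [109, 83, 64, 62, 72, 236, 235, 233, 236, 224, 183, 106, 106, 98, 72]
scene 1 -0.01 [170, 156, 157, 152, 185, 234, 234, 234, 235, 231, 207, 114, 106, 104, 151]
scene 1 0.015 [82, 55, 97, 71, 149, 157, 112, 74, 141, 211, 181, 106, 104, 101, 153]
scene 1 0.055 [53, 104, 154, 220, 238, 218, 237, 240, 193, 172, 108, 162, 166, 129, 56]
scene 1 0.1 [153, 155, 156, 155, 160, 159, 131, 139, 118, 77, 143, 172, 157, 158, 164]
scene 1 0.12 [234, 233, 232, 233, 234, 237, 183, 139, 128, 84, 158, 238, 234, 233, 234]
```

C now lies about 4 mm towards -y. That could be lateral slack in the notch or a slight rise, so I take an overhead wrist look to tell which.

>>> servo_tool(series=[{"linear": [0.02,-0.1,0],"angular": [0,0,0],"grip": -1},{"linear": [0.04,-0.22,0],"angular": [0,0,0],"grip": -1},{"linear": [0.05,-0.34,0],"angular": [0,0,0],"grip": -1},{"linear": [0.06,-0.46,0],"angular": [0,0,0],"grip": -1},{"linear": [0.07,-0.58,0],"angular": [0,0,0],"grip": -1},{"linear": [0.08,-0.7,0],"angular": [0,0,0],"grip": -1},{"linear": [0.08,-0.8,0],"angular": [0,0,0],"grip": -1},{"linear": [0.08,-0.9,0],"angular": [0,0,0],"grip": -1},{"linear": [0.08,-0.95,0],"angular": [0,0,0],"grip": -1},{"linear": [0.08,-0.95,0],"angular": [0,0,0],"grip": -1}])

```text
time: 44.25
ee_pos: [0.5001, -0.2324, 0.2615]
orientation: [-180.0, -0.0, 179.7]
contact_force: [0.2, 0.7, 0.2]
gripper_width: -0.0004
grip_force: 0.0
```

```bash
python3 - <<'E'
from h import *
snap('wrist');snap('side'); print(ctrl.read_state()['ee_pos'])
E
python3 lat.py wrist | grep -v '0.1[2]* \['; python3 lat.py side | grep -E ' (-0.03|-0.01|0.055|0.1) '
```

```text
[ 0.50087885 -0.22886556  0.2617879 ]
wrist -1 -0.075 [215, 215, 165, 163, 163, 161, 133, 133, 117, 184, 215, 215, 166, 164, 164]
wrist -1 -0.055 [98, 85, 91, 99, 106, 140, 139, 138, 137, 135, 133, 116, 94, 85, 86]
wrist -1 -0.03 [81, 68, 130, 162, 188, 212, 211, 211, 211, 207, 159, 200, 153, 72, 73]
wrist -1 -0.01 [76, 66, 147, 162, 175, 210, 211, 211, 210, 207, 152, 176, 115, 71, 70]
wrist -1 0.015 [74, 76, 161, 161, 177, 104, 69, 70, 71, 157, 157, 201, 88, 67, 68]
wrist -1 0.055 [164, 157, 159, 203, 213, 211, 181, 193, 192, 187, 213, 205, 160, 160, 175]
wrist 0 -0.075 [164, 164, 164, 164, 120, 133, 131, 110, 163, 164, 163, 164, 164, 164, 164]
wrist 0 -0.055 [89, 95, 103, 131, 138, 137, 130, 102, 101, 138, 135, 82, 81, 81, 81]
wrist 0 -0.03 [72, 72, 162, 197, 212, 211, 211, 211, 192, 158, 163, 163, 75, 81, 81]
wrist 0 -0.01 [70, 71, 162, 197, 211, 211, 211, 210, 199, 157, 163, 163, 75, 80, 80]
wrist 0 0.015 [68, 118, 213, 197, 77, 71, 71, 72, 189, 157, 162, 212, 121, 76, 77]
wrist 0 0.055 [173, 213, 212, 212, 135, 94, 94, 77, 58, 74, 94, 95, 123, 212, 212]
wrist 1 -0.075 [164, 164,
[... 804 characters left out ...]
116, 110, 98, 77, 77, 79]
side 0 -0.03 [121, 121, 117, 181, 181, 199, 233, 233, 233, 206, 193, 193, 119, 116, 90]
side 0 -0.01 [126, 126, 126, 174, 184, 234, 234, 233, 221, 210, 196, 132, 126, 126, 117]
side 0 0.055 [70, 90, 93, 93, 168, 168, 165, 140, 140, 102, 79, 72, 80, 104, 120]
side 0 0.1 [72, 89, 93, 93, 100, 100, 103, 110, 110, 104, 93, 77, 81, 87, 90]
side 1 -0.03 [114, 95, 106, 106, 99, 148, 148, 161, 163, 153, 152, 152, 124, 121, 121]
side 1 -0.01 [124, 118, 119, 119, 168, 168, 229, 234, 234, 221, 210, 210, 133, 133, 127]
side 1 0.055 [120, 114, 114, 107, 107, 107, 192, 168, 168, 147, 147, 101, 77, 77, 116]
side 1 0.1 [90, 92, 92, 93, 91, 91, 94, 94, 106, 107, 107, 96, 72, 72, 80]
```

The scene, wrist and side views all agree that C only slid about 4 mm within its notch, with no rise or turn, so it still rests properly. I hand the job in.

```bash
python3 -c "
from rig import ctrl
print(ctrl.sign_off())"
```

```text
the job is handed in; nothing more can be done
None
```

I switched the blower off, laid all four pipettes in their own notches with the tube and brush left in the tray, switched the blower back on, and handed the job in; no verdict came back, and one pipette had slid about 4 mm sideways but still lay in its notches.

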